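# Set up the glass mending bench

## Task

Set the bench up for mending glass: press the tilted work board down against its springs until it lies level and its catch holds it down by itself, and stand the mended glass flask upright and gently on the round cork pad of the level board. Load the two boxes of sherds into the sloping rack, one in each lane and right way up, so that each slides down under the clear hood and rests against the front stop; do not tip the flask over and leave the other things on the bench where they are.

Things in the scene. Friction and masses are not known exactly. Their poses are not given: they have to be found in the camera images.
- board (a joint): Tilt of the work board in rad: 0 = level, 0.42 = fully raised (start). The board (pale grey, aluminium edges, 250 long, 230 wide, 12 thick) is hinged to its grey base along the edge nearest the robot; springs raise the far edge. Pushing it down near the far edge takes about 4 N at first, 8 to 12 N near level (more if the finger drags); 0.015 rad below level it meets a firm stop.
- catch: Steel spring catch on the base, under the middle of the board's far edge, with a red release tab sticking out (do not touch). When the board is pushed fully down it snaps over a bar under the board by itself and keeps the board within 0.01 rad of level when let go; pushed too little, the board springs up again. Origin on the catch's pivot.
- stand: Fixed grey base of the work board, 260 x 230. Origin at the centre of its underside on the table; x points from the hinge edge towards the raised edge (away from the robot), z up. The hinge line is parallel to y at x = -125, z = 60; the top face of the level board is at z = 72 and spans x -125 to +125, y -115 to +115.
- board_edge (a point): Point on the board's top face, middle of the far (raised) edge, 250 from the hinge line. Its axes are the board's: x from hinge to free edge, z out of the top face.
- pad_center (a point): Centre of the upper face of the round cork pad (120 across, 2 thick) on the board, 135 from the hinge line on the board's mid line. Axes are the board's.
- flask: Mended glass flask of green glass with brown join lines, 165 tall, 300 g. Origin at the centre of its foot, z up its axis. Foot 56 across, belly 84 across at 58 high, straight neck 34 across from 112 to 150 high (grip here), rim 46 across.
- box_green: Closed box of sherds, dark grey base and clear lid, green sherds inside; 90 (its x) x 60 (its y) x 50 tall, 160 g, slippery on the rack. Origin at the centre of its underside, z up.
- box_amber: The same box with amber sherds inside; same size and origin.
- chute: Sloping floor of the fixed rack, white liner, low blue walls. Origin on the floor at the inner face of the front stop, midway between the lanes, 36 above the table. x points up the slope, away from the robot (26 degrees, floor 300 long), y across, z out of the floor. Lane middles y = +40 and -40, lanes 75 wide, walls 14 high, front stop 24 high. A box at rest on the stop has its origin at x = 45.
- rack: Fixed dark steel frame under the chute, 300 x 166; origin at the centre of its underside on the table, x up the slope. A clear hood with a blue rim covers x = 0 to 132 of the chute (chute axes), 67 above its floor at the lowest, so boxes go in at the open upper part, chute x = 135 to 300; let go there, they slide down by themselves.
- solvent_jar: Bystander: white plastic jar with a white screw cap and a yellow band, 58 across, 100 tall. Origin at the centre of its underside.
- specimen_jar: Bystander: clear jar with a white cap, 48 across, 65 tall. Origin at the centre of its underside.
- tape_roll: Bystander: roll of cream tape lying flat, 100 across, 25 tall. Origin at the centre of its underside.
- brush: Bystander: brush lying flat, 170 long. Origin at the centre of its underside (middle of its length).
- spatula: Bystander: spatula lying flat, 190 long. Origin at the centre of its underside (middle of its length).
- dish: Bystander: white ceramic dish, 90 across, 30 tall. Origin at the centre of its underside.
Not all that is in view belongs to the job. What is shaped like the box_green but purple or red is not meant.

How it is judged:
On the way, in this order (a step that is already met when the one before it is completed fails the run):
1. the board is held level by its catch, with the robot off it (value of joint board between -0.03 and 0.03 rad and contact force between each of the fingers, the arm and board below 0.1 N), for 0.4 s.
2. the flask stands upright on the cork pad of the level board, let go (value of joint board between -0.03 and 0.03 rad and horizontal distance between flask and pad_center below 0.032 m and z of flask in the frame of pad_center between -0.006 and 0.006 m and angle between flask's own z axis and vertical below 0.08 rad and contact force between flask and the fingers below 0.1 N), for 0.3 s.
At the end, for the whole second after the job is handed in: The board is within 0.03 rad of level, held by its catch. The flask stands on it upright (within 0.08 rad), its foot centre within 32 mm of the pad centre, let go and still. Each lane of the rack holds one box, flat on the floor, at rest within 10 mm of the front stop (all of step 2 and linear speed of flask below 0.02 m/s and (((x of box_green in the frame of chute between 0.035 and 0.055 m and y of box_green in the frame of chute between 0.02 and 0.06 m and z of box_green in the frame of chute between -0.006 and 0.006 m and linear speed of box_green below 0.02 m/s) and (x of box_amber in the frame of chute between 0.035 and 0.055 m and y of box_amber in the frame of chute between -0.06 and -0.02 m and z of box_amber in the frame of chute between -0.006 and 0.006 m and linear speed of box_amber below 0.02 m/s)) or ((x of box_green in the frame of chute between 0.035 and 0.055 m and y of box_green in the frame of chute between -0.06 and -0.02 m and z of box_green in the frame of chute between -0.006 and 0.006 m and linear speed of box_green below 0.02 m/s) and (x of box_amber in the frame of chute between 0.035 and 0.055 m and y of box_amber in the frame of chute between 0.02 and 0.06 m and z of box_amber in the frame of chute between -0.006 and 0.006 m and linear speed of box_amber below 0.02 m/s)))); the robot touches nothing.
It fails at once if the flask is tipped over (more than 0.6 rad) (angle between flask's own z axis and vertical above 0.6 rad).
It fails at once if the flask is dropped (falls faster than 0.5 m/s out of the fingers, a fall of about 13 mm) (contact force between flask and the fingers below 0.1 N and linear speed of flask above 0.5 m/s).
It fails at once if the flask is pressed or knocked hard onto the board (over 60 N) (contact force between flask and board above 60 N).
It fails at once if another thing on the bench is shifted by more than 30 mm (distance of any of solvent_jar, specimen_jar, tape_roll, brush, spatula, dish from where it was at the start of the episode above 0.03 m).
It also fails if it takes over 72 s, if anything falls off the work surface, if the arm or the gripper's body presses on something with over 40 N, if the wrist force passes 120 N, or if a joint passes its speed limit or range.

## Robot

A 7-joint arm with a two-finger parallel gripper is mounted at the origin on the work surface. World frame = base frame: x ahead of the robot, y to its left, z up, the work surface at z = 0. Lengths are in m, angles in rad, forces in N, time in s.
With the tool pointing down it reaches from about 0.425 to 0.875 m from the base axis. Payload 4.7 kg.
Tool frame: the origin (TCP) lies on the centre line of the jaws, within the pads' length; the fingertips stand 14 mm ahead of it and the grasp point (between the pads) lies 5 mm behind it; z points along the fingers, y is the direction in which the jaws open and shut (so a half turn about z gives the same grasp; the last joint's range is limited). The gripper opens to 87 mm and grips with 3 to 60 N. Pads are 19 mm wide; open, the fingers measure 117 mm over their backs; the gripper's body (75 mm by 190 mm) begins 51 mm behind the grasp point.
Start: joints at [-1.19, 0.321, -0.07, 1.45, 0.023, 1.371, -0.057], TCP at [0.233, 0.607, 0.237] pointing down, gripper open.
Joint ranges: [-2.86, 2.86], [-0.3, 2.09], [-1.38, 1.24], [0.06, 2.45], [-1.56, 4.7], [0.09, 2.05], [-2.69, 2.69]. Speed limits (rad/s): [2.57, 2.57, 3.14, 3.14, 3.14, 3.14, 3.14].

## Interface

Orientations are given as a rotation vector (axis times angle).
In Python, from bench import ctrl, optics, models gives the robot as it stands. The module is installed in compiled form; this text tells all that it offers.
- The arm moves only by the tool arm_command, never from a script. Its argument "motion" is a list of rows, each a list of 3 entries, a list of its own where there are three numbers: the shift along the tool's x, y, z in mm, then the turn, a rotation vector about the tool's x, y, z in degrees, then the closure, from 0 (fully open) to 1 (shut). In form: [[[x, y, z], [ax, ay, az], claw], ...]. A call has 1 to 8 rows; each row shifts and turns the commanded pose from where the row before left it, along the tool's axes as they then stand; what a row does not reach is not made up. A row lasts 1/12 s, in which the tool goes at most 41.7 mm and 7.16 degrees, less where a joint would pass 70% of its speed; a pose out of reach is approached as far as the arm can. A call with a gripper value outside its range is refused whole. The fingers move at their own pace and stop on an object; "force" is the grip in N (left out, the last holds). Time passes only in rows, so rows that do not move let the fingers close. It gives the time, the measured TCP pose, the force and the opening at its end, in the units of the state.
- ctrl.get_state(): the state, without advancing time (a new reading comes with each control period).
- optics.get_image(name): name is "scene" or "side" or "wrist"; returns (picture, depth): 400x640x3 uint8, blue, green, red; 400x640 float32, m along the optical axis (not along the pixel's ray), 0 where there is no reading.
- optics.camera_model(name): a dict with "fovy" (degrees; the focal length in pixels is half the picture's height over the tangent of half this angle, whatever the lens; pixels are square), "cx", "cy" (the principal point, pixels), "rvec" (rotation vector, rad) and "tvec" (3), from world to camera coordinates, as OpenCV has them; the wrist camera has in their place "mount" (4x4, takes a point from camera to tool coordinates, whose origin is the TCP and whose axes are the flange's). Camera axes: x right, y down, z forward; pixel columns grow to the right and rows downward; lengths in m; the calibration is good to about 2 mm. A picture is of the moment at which its call begins: read the wrist's pose just before it. camera_model takes no time and is no camera call.
- ctrl.close_job(): hands the job in, once; it reports no verdict.
Trained networks look in the newest picture that a camera, given by its name, has taken for a name from the list of things; names that differ only in an ending like _2 or _b are one class to them, and where a whole thing is asked for, a point or a joint stands for the part that bears it (a point fixed in the world has none). Each returns a list of dicts, best first, with "conf" (0 to 1); they miss things now and then, are a little off and sometimes report something else, mostly with a low value. They report only what shows in the picture. A call takes as long as a camera call. They do not tell look-alikes from the thing itself.
- models.search_frame(camera, target): "location" ([x, y, z] in m, in the coordinates of the camera as it stood for that picture, good to about 4 mm: the middle of the surface that is visible of it).
- models.silhouettes(camera, target): "pixels" (400x640 bool, what is visible of it).
The state is a dict: "time": time; "joint_positions": joint angles; "qd": joint speeds; "joint_torque": joint torques, N m; "position": TCP position; "tool_rot": TCP orientation; "ft_force": force on the tool from outside, world axes, zero at the start; "torque": the same for the moment, N m; "grip_width": opening from 0.0 (shut) to 1.0 (fully open).
Only numpy, scipy, OpenCV 4.12 (cv2) and the standard library are available. Lean on these libraries where they do the work, as an engineer would, in place of code of your own. Each camera call takes 0.05 s, during which the arm holds its last target.

## Working session

There is one attempt and no reset: what is moved stays moved. The work goes in short steps, Python scripts to look and compute and a tool call to move; the robot and the scene stay as the last step left them, time stands still between calls to the robot, and variables do not carry over. Pictures are saved under pics/ and viewed, and the job is handed in when it is done.

Besides the shell and the picture viewer there is one more tool, called after "Emit:" by a JSON object that holds its "api" and its "payload", one argument or row to a line. arm_command: Moves the arm, as the interface text tells. Its arguments: {"type":"object","properties":{"motion":{"type":"array","items":{"type":"array"}},"force":{"type":"number"}},"required":["motion"]}

```bash
mkdir -p pics; ls
python3 - <<'E'
from bench import ctrl,optics,models
import cv2,numpy as np
print(ctrl.get_state())
for n in ("scene","side","wrist"):
    im,d=optics.get_image(n); cv2.imwrite(f"pics/{n}0.png",im); np.save(f"pics/{n}0.npy",d)
    print(n,optics.camera_model(n))
E
```

```text
pics
{'time': 0.0, 'joint_positions': array([-1.18985582,  0.32181955, -0.07006128,  1.45168285,  0.02263932,
        1.37082099, -0.05691337]), 'qd': array([-0.00165853,  0.00260287,  0.00058106, -0.00110388, -0.00145671,
       -0.00128318,  0.00171954]), 'joint_torque': array([ 8.68834468e-05, -4.91286564e+01, -4.04148744e-01, -3.12525237e+01,
       -6.40314817e-02,  4.34589351e-02,  1.79501649e-04]), 'position': array([0.23301325, 0.60622144, 0.23545964]), 'tool_rot': array([-5.72962987e-01, -3.08868741e+00,  3.03646381e-03]), 'ft_force': array([ 0.67102355, -0.14412033, -0.58625555]), 'torque': array([0.02576162, 0.02226303, 0.02396651]), 'grip_width': 1.0029368835648647}
scene {'fovy': 42.11286672312838, 'cx': 322.34166483655724, 'cy': 206.53009845373262, 'rvec': array([ 0.92539067,  2.35138679, -1.22941383]), 'tvec': array([ 0.34548966, -0.15352134,  2.25222221])}
side {'fovy': 46.62237125549444, 'cx': 318.95503702580083, 'cy': 197.49624534389298, 'rvec': array([ 2.33861565, -0.11219225,  0.06585253]), 'tvec': array([-0.51276651,  0.12878785,  1.53798223])}
wrist {'fovy': 59.908639495110954, 'cx': 326.2812485041117, 'cy': 199.37875612503188, 'mount': array([[-7.71982775e-04, -9.52806904e-01, -3.03576034e-01,
         8.40380962e-02],
       [ 9.99999448e-01, -9.51863803e-04,  4.44567551e-04,
        -1.07705337e-04],
       [-7.12550070e-04, -3.03575523e-01,  9.52807113e-01,
        -1.46591164e-01],
       [ 0.00000000e+00,  0.00000000e+00,  0.00000000e+00,
         1.00000000e+00]])}
```

View pics/scene0.png

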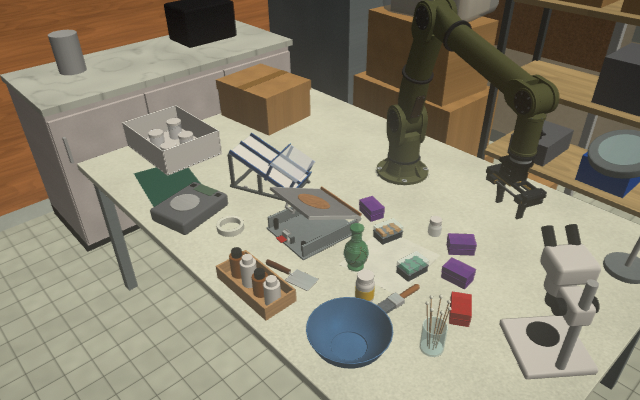

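View pics/side0.png

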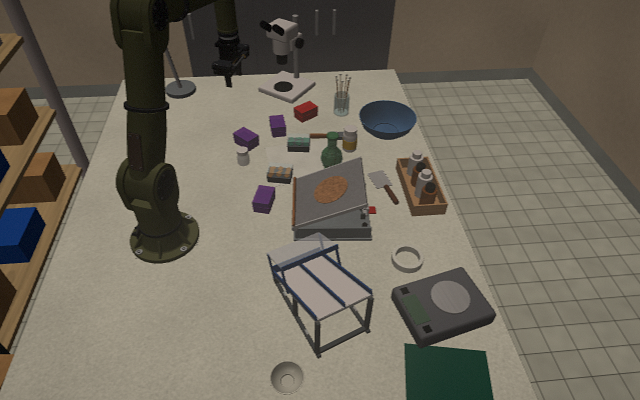

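View pics/wrist0.png

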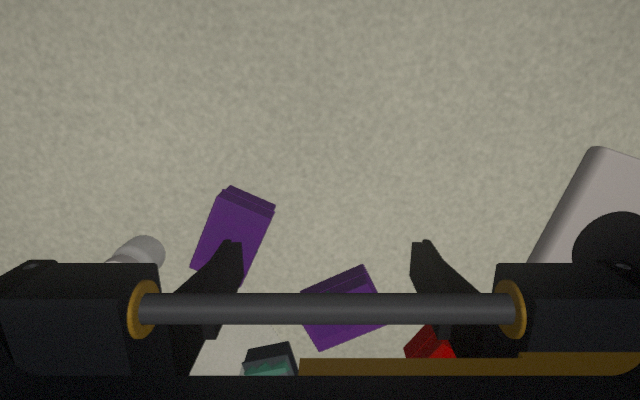

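```bash
cat > h.py <<'E'
from bench import ctrl,optics,models
import cv2,numpy as np
from scipy.spatial.transform import Rotation as R
def f_of(m): return 200/np.tan(np.radians(m['fovy'])/2)
def cam_pose(name,st=None):
    m=optics.camera_model(name)
    if 'mount' in m:
        T=np.eye(4);T[:3,:3]=R.from_rotvec(st['tool_rot']).as_matrix();T[:3,3]=st['position']
        return m,T@m['mount']
    W=np.eye(4);W[:3,:3]=R.from_rotvec(m['rvec']).as_matrix();W[:3,3]=m['tvec']
    return m,np.linalg.inv(W)
def cloud(name,d,st=None):
    m,T=cam_pose(name,st);f=f_of(m)
    v,u=np.mgrid[:400,:640]
    P=np.stack([(u-m['cx'])/f*d,(v-m['cy'])/f*d,d],-1)
    return P@T[:3,:3].T+T[:3,3]
def towo(name,p,st=None):
    m,T=cam_pose(name,st);return T[:3,:3]@np.array(p)+T[:3,3]
def proj(name,P,st=None):
    m,T=cam_pose(name,st);f=f_of(m)
    c=(np.array(P)-T[:3,3])@T[:3,:3]
    return np.array([c[...,0]/c[...,2]*f+m['cx'],c[...,1]/c[...,2]*f+m['cy']]).T
np.set_printoptions(precision=4,suppress=True)
E
python3 - <<'E'
from h import *
import pickle
out={}
for n in ("scene","side"):
    d=np.load(f"pics/{n}0.npy");C=cloud(n,d)
    for t in ["board","chute","rack","stand","flask","box_green","box_amber","pad_center","catch"]:
        r=models.silhouettes(n,t); out[n,t]=r
        for q in r[:3]:
            mk=q['pixels']&(d>0);p=C[mk]
            if len(p)==0: continue
            vv,uu=np.nonzero(mk)
            print(n,t,round(q['conf'],2),len(p),'px',int(uu.mean()),int(vv.mean()),'med',np.median(p,0),'lo',np.percentile(p,2,axis=0),'hi',np.percentile(p,98,axis=0))
pickle.dump(out,open('masks.pkl','wb'))
print(ctrl.get_state()['time'])
E
```

```text
scene board 0.74 1911 px 315 203 med [0.5591 0.0614 0.1275] lo [ 0.4316 -0.0725  0.0573] hi [0.6657 0.1666 0.1725]
scene board 0.34 438 px 396 298 med [0.626  0.5008 0.0174] lo [0.5326 0.4739 0.002 ] hi [0.6803 0.5168 0.0244]
scene chute 0.75 2635 px 273 161 med [ 0.4812 -0.2552  0.1272] lo [ 0.3499 -0.4439  0.006 ] hi [ 0.591  -0.139   0.1681]
scene rack 0.7 3207 px 269 165 med [ 0.4943 -0.2754  0.12  ] lo [ 0.3515 -0.4528 -0.0006] hi [ 0.6083 -0.1413  0.1668]
scene rack 0.3 1901 px 315 203 med [0.5616 0.063  0.1286] lo [ 0.431  -0.0654  0.0726] hi [0.6659 0.167  0.1725]
scene stand 0.83 4452 px 311 219 med [0.5872 0.0626 0.0473] lo [ 0.4355 -0.0658  0.0026] hi [0.692  0.1648 0.1703]
scene flask 0.72 838 px 355 248 med [0.603  0.305  0.0866] lo [ 0.5309  0.2351 -0.0012] hi [0.6286 0.3309 0.1662]
scene box_green 0.9 575 px 460 244 med [0.277  0.4911 0.0451] lo [0.2249 0.4402 0.004 ] hi [0.3133 0.5317 0.0539]
scene box_green 0.88 653 px 412 265 med [0.4877 0.451  0.0454] lo [0.4332 0.4091 0.0029] hi [0.5221 0.4738 0.0549]
scene box_green 0.85 752 px 457 273 med [0.4131 0.5688 0.0445] 
[... 1668 characters left out ...]
188 0.0624]
side box_amber 0.71 510 px 277 172 med [0.3862 0.2406 0.0434] lo [ 0.3411  0.222  -0.0029] hi [0.4321 0.296  0.0528]
side box_amber 0.39 322 px 348 138 med [0.6733 0.3968 0.0617] lo [0.6508 0.3855 0.0047] hi [0.6995 0.4306 0.102 ]
side pad_center 0.57 3672 px 327 192 med [0.546  0.0324 0.1214] lo [ 0.4318 -0.0695  0.072 ] hi [0.6573 0.1594 0.1691]
side catch 0.52 97 px 368 210 med [0.6869 0.0317 0.0273] lo [0.6672 0.0155 0.0127] hi [0.7092 0.0545 0.0515]
side catch 0.52 3753 px 327 192 med [0.5477 0.0333 0.1217] lo [ 0.4305 -0.071   0.0707] hi [0.658  0.161  0.1693]
side catch 0.24 5412 px 331 203 med [0.5626 0.0077 0.0968] lo [ 0.43  -0.073  0.002] hi [0.6803 0.1559 0.1683]
1.05
```

Run:
```python
from h import *
import pickle
out=pickle.load(open('masks.pkl','rb'))
C={n:cloud(n,np.load(f"pics/{n}0.npy")) for n in("scene","side")}
D={n:np.load(f"pics/{n}0.npy") for n in("scene","side")}
I={n:cv2.imread(f"pics/{n}0.png") for n in("scene","side")}
def pts(n,t,i=0):
    return C[n][out[n,t][i]['pixels']&(D[n]>0)]
def rect(p2):
    (c,s,a)=cv2.minAreaRect((p2*1000).astype(np.float32));return c,s,a
for t in("box_green","box_amber"):
  for n,i in(("scene",1 if t=="box_green" else 0),("side",0)):
    p=pts(n,t,i);q=p[(p[:,2]>0.042)&(p[:,2]<.06)]
    # outlier trim
    m=np.median(q,0);q=q[np.linalg.norm(q[:,:2]-m[:2],axis=1)<.06]
    print(t,n,len(q),rect(q[:,:2]),np.median(q,0))
for n in("scene","side"):
    p=pts(n,"flask")
    for a,b in((.0,.03),(.04,.075),(.115,.15),(.153,.17)):
        q=p[(p[:,2]>a)&(p[:,2]<b)]
        print('flask',n,a,b,len(q),q.mean(0) if len(q) else 0, q[:,:2].min(0) if len(q) else 0,q[:,:2].max(0) if len(q) else 0)
    # board plane
    p=pts(n,"board"); 
    for _ in range(8):
        c=p.mean(0);u,s,vt=np.linalg.svd(p-c,full_matrices=False);nn=vt[2]*np.sign(vt[2][2]);r=(p-c)@nn
        p=p[np.abs(r)<max(.003,2*r.std())] if _<7 else p
    xh=np.array([nn[2],0,-nn[0]]);
    print('board',n,len(p),c,nn,'tilt',np.degrees(np.arccos(nn[2])),'dir',np.degrees(np.arctan2(nn[1],nn[0]))," std",r.std(), rect(p[:,:2]))
    # chute
    p=pts(n,"chute");im=I[n].astype(int);mk=out[n,"chute"][0]['pixels']&(D[n]>0)
    w=mk&(im.min(2)>130); p=C[n][w]
    for _ in range(12):
        c=p.mean(0);u,s,vt=np.linalg.svd(p-c,full_matrices=False);nn=vt[2]*np.sign(vt[2][2]);r=(p-c)@nn
        p=p[np.abs(r)<max(.004,1.5*r.std())] if _<11 else p
    print('chute',n,len(p),c,nn,'tilt',np.degrees(np.arccos(nn[2])),'dir',np.degrees(np.arctan2(nn[1],nn[0])),r.std(),rect(p[:,:2]),p.min(0),p.max(0))
    # cork
    hsv=cv2.cvtColor(I[n],cv2.COLOR_BGR2HSV)
    mk=out[n,"board"][0]['pixels']&(D[n]>0)&(hsv[...,1]>100)&(hsv[...,0]<20)
    q=C[n][mk];q=q[(abs(q[:,0]-.55)<.08)];print('cork',n,len(q),q.mean(0),rect(q[:,:2]))
for n in("side","scene"):
    im=I[n]
    v=(200,100,420,360) if n=="side" else (210,120,430,310)
    cv2.imwrite(f"pics/{n}_z.png",cv2.resize(im[v[1]:v[3],v[0]:v[2]],None,fx=2.5,fy=2.3))
```

```text
box_green scene 372 ((474.0296630859375, 440.8081970214844), (64.9045181274414, 98.62592315673828), 82.64519500732422) [0.4783 0.4424 0.0494]
box_green side 219 ((475.51995849609375, 440.12066650390625), (73.0035171508789, 87.68122100830078), 85.04639434814453) [0.4732 0.4347 0.0474]
box_amber scene 302 ((389.8302001953125, 259.64453125), (67.98924255371094, 98.14677429199219), 77.9366226196289) [0.394  0.2628 0.0495]
box_amber side 269 ((391.37384033203125, 258.50665283203125), (67.01091766357422, 89.52091217041016), 77.79777526855469) [0.3897 0.2564 0.0478]
flask scene 0.0 0.03 94 [0.5916 0.2999 0.01  ] [0.4898 0.1859] [0.62   0.3211]
flask scene 0.04 0.075 188 [0.6088 0.3103 0.0603] [0.4534 0.1615] [0.6334 0.3364]
flask scene 0.115 0.15 86 [0.5981 0.2996 0.1323] [0.5807 0.2796] [0.6098 0.313 ]
flask scene 0.153 0.17 115 [0.5916 0.2935 0.1633] [0.5662 0.2705] [0.6149 0.315 ]
board scene 1390 [0.5549 0.0546 0.1266] [-0.4041  0.0329  0.9141] tilt 23.918903252267814 dir 175.34285616769844  std 0.001438824178882862 ((547.6412353515625, 47.321189880371094), (239.48464965820312, 234.9609
[... 698 characters left out ...]
 [0.568 0.265] [0.6091 0.315 ]
board side 3000 [0.5494 0.0382 0.1226] [-0.4072  0.0333  0.9127] tilt 24.113004941371475 dir 175.32195927453904  std 0.0018031151055250506 ((548.3724365234375, 47.581321716308594), (236.3059844970703, 225.52381896972656), 84.66361236572266)
chute side 2323 [ 0.4974 -0.328   0.1149] [-0.1673  0.4044  0.8992] tilt 25.952674497075034 dir 112.46920626259846 0.0012849450464017587 ((487.1625671386719, -307.576416015625), (150.03164672851562, 255.94668579101562), 22.640701293945312) [ 0.4039 -0.4528  0.0404] [ 0.6019 -0.1615  0.1689]
cork side 651 [0.5558 0.0453 0.127 ] ((555.911865234375, 46.95888137817383), (108.5274429321289, 115.23646545410156), 18.43633270263672)
```

View pics/side_z.png

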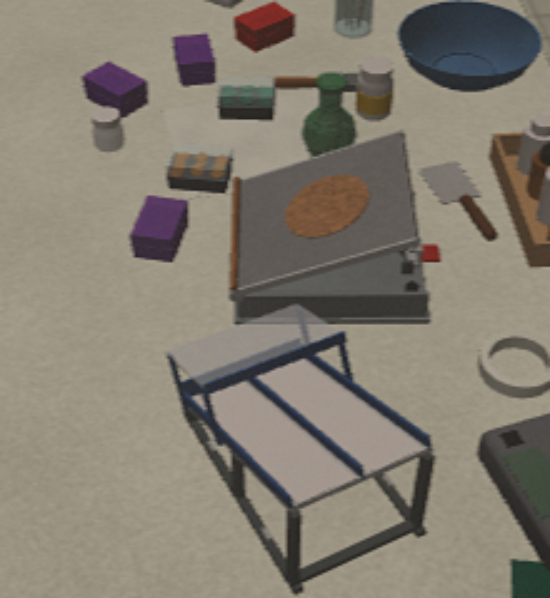

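View pics/scene_z.png

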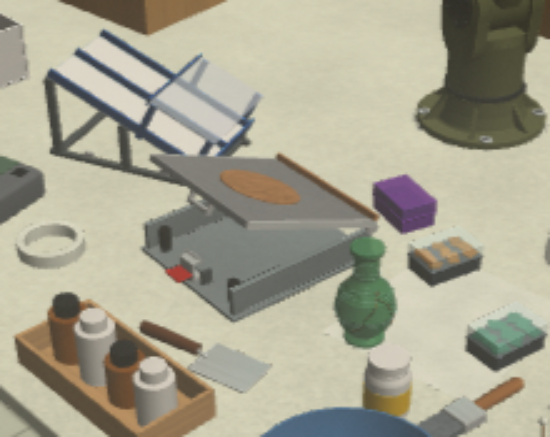

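```bash
cat >> h.py <<'E'
def down(psi):
    p=np.radians(psi);y=np.array([np.cos(p),np.sin(p),0]);z=np.array([0,0,-1.]);return np.stack([np.cross(y,z),y,z],1)
def plan(way,claw,vmax=38,amax=6.8,minrows=1,Rt0=None,p0=None):
    """way: list of (pos,R or None[,vmax]); prints rows"""
    st=ctrl.get_state();p=np.array(st['position']) if p0 is None else np.array(p0);Rm=R.from_rotvec(st['tool_rot']).as_matrix() if Rt0 is None else Rt0
    print('from',p,st['time']);rows=[]
    for w in way:
        tp=np.array(w[0]);tR=w[1] if w[1] is not None else Rm;vm=w[2] if len(w)>2 else vmax
        rv=R.from_matrix(Rm.T@tR).as_rotvec();pa,Ra=p.copy(),Rm.copy()
        n=max(minrows,int(np.ceil(np.linalg.norm(tp-p)*1000/vm)),int(np.ceil(np.degrees(np.linalg.norm(rv))/amax)))
        for i in range(1,n+1):
            pi=pa+(tp-pa)*i/n;Ri=Ra@R.from_rotvec(rv*i/n).as_matrix()
            s=np.round(Rm.T@(pi-p)*1000,0 if i<n else 1);a=np.round(np.degrees(R.from_matrix(Rm.T@Ri).as_rotvec()),1)
            s=s+0.;a=a+0.
            rows.append([s.tolist(),a.tolist(),claw])
            p=p+Rm@s/1000;Rm=Rm@R.from_rotvec(np.radians(a)).as_matrix()
    for k in range(0,len(rows),8): print(str(rows[k:k+8]).replace(' ',''))
    print('end',p,len(rows))
XD=np.array([np.cos(np.radians(-4.7)),np.sin(np.radians(-4.7)),0])
HINGE=np.array([.439,.056,0])
def bpt(d,th): return HINGE+XD*(d*np.cos(th)-.012*np.sin(th))+np.array([0,0,.06+d*np.sin(th)+.012*np.cos(th)])
E
python3 - <<'E'
from h import *
import pickle
out=pickle.load(open('masks.pkl','rb'))
n='side';d=np.load(f"pics/{n}0.npy");C=cloud(n,d);im=cv2.imread(f"pics/{n}0.png").astype(int)
mk=out[n,"chute"][0]['pixels']&(d>0)
psi=np.radians(-67.5);ux=np.array([np.cos(psi),np.sin(psi),0]);uy=np.array([-ux[1],ux[0],0])
P=C[mk];nn=np.array([-0.1673,0.4044,0.8992]);c=np.array([.4974,-.328,.1149])
h=(P-c)@nn
fl=P[(abs(h)<.004)]
print('floor: lateral pct',np.percentile(fl@uy,[0.5,2,50,98,99.5]),'x',np.percentile(fl@ux,[.5,2,98,99.5]))
blue=mk&(im[...,0]-im[...,2]>35);B=C[blue];hb=(B-c)@nn;B=B[(hb>.006)&(hb<.02)]
print('walls hist',np.histogram(B@uy,bins=30))
vis=fl[(fl@ux>.47)];print(np.histogram(vis@uy,bins=20))
mkr=out[n,"rack"][0]['pixels']&(d>0);Q=C[mkr];Q=Q[Q[:,2]<.02];print('frame low',np.percentile(Q@uy,[1,99]),np.percentile(Q@ux,[1,99]))
plan([((.40,.40,.255),None),(bpt(.235,.42)+[0,0,.014+.025],down(-4.7))],1.0)
print(bpt(.235,.42),bpt(.235,-.015))
E
```

```text
floor: lateral pct [0.2451 0.2461 0.3243 0.4065 0.4079] x [0.3365 0.3443 0.5989 0.601 ]
walls hist (array([37,  0,  1,  0,  0,  0,  0,  0,  0,  0,  0,  0,  0,  0, 41,  3,  0,
        0,  0,  0,  0,  0,  0,  0,  0,  0,  0,  0, 12, 37]), array([0.248 , 0.2535, 0.259 , 0.2646, 0.2701, 0.2757, 0.2812, 0.2867,
       0.2923, 0.2978, 0.3033, 0.3089, 0.3144, 0.3199, 0.3255, 0.331 ,
       0.3366, 0.3421, 0.3476, 0.3532, 0.3587, 0.3642, 0.3698, 0.3753,
       0.3809, 0.3864, 0.3919, 0.3975, 0.403 , 0.4085, 0.4141]))
(array([ 52,  69, 110,  93, 114, 100, 102,  99,  99, 100,   7,  78,  91,
       102,  91,  94,  91,  95,  91,  72]), array([0.2449, 0.2532, 0.2616, 0.2699, 0.2783, 0.2867, 0.295 , 0.3034,
       0.3117, 0.3201, 0.3285, 0.3368, 0.3452, 0.3535, 0.3619, 0.3703,
       0.3786, 0.387 , 0.3953, 0.4037, 0.412 ]))
frame low [0.2441 0.4798] [0.2666 0.6121]
from [0.2332 0.6068 0.2366] 1.05
[[[-29.0,-17.0,-2.0],[0.0,0.0,0.0],1.0],[[-28.0,-16.0,-3.0],[0.0,0.0,0.0],1.0],[[-29.0,-17.0,-2.0],[0.0,0.0,0.0],1.0],[[-29.0,-17.0,-2.0],[0.0,0.0,0.0],1.0],[[-29.0,-16.0,-3.0],[0.0,0.0,0.0],1.0],[[-28.0,-17.0,-2.0],[0.0,0.0,0.0],1.0],[[-29.0,-17.0,-2.0],[0.0,0.0,0.0],1.0],[[-28.9,-16.2,-2.4],[0.0,0.0,0.0],1.0]]
[[[-30.0,-21.0,4.0],[0.0,0.0,6.1],1.0],[[-32.0,-17.0,4.0],[0.0,0.0,6.2],1.0],[[-34.0,-14.0,4.0],[0.0,0.0,6.1],1.0],[[-35.0,-10.0,4.0],[0.0,0.0,6.2],1.0],[[-36.0,-6.0,5.0],[0.0,0.0,6.1],1.0],[[-36.0,-3.0,4.0],[0.0,0.0,6.1],1.0],[[-37.0,2.0,4.0],[0.0,0.0,6.2],1.0],[[-36.0,5.0,4.0],[0.0,0.0,6.1],1.0]]
[[[-35.0,9.0,4.0],[0.0,0.0,6.2],1.0],[[-34.0,13.0,4.0],[0.0,0.0,6.1],1.0],[[-33.0,17.0,4.0],[0.0,0.0,6.1],1.0],[[-30.5,19.8,4.2],[0.0,0.0,6.2],1.0]]
end [0.648  0.0389 0.2058] 20
[0.648  0.0388 0.1668] [0.6734 0.0367 0.0685]
```

Emit:
{"api": "arm_command", "payload": {
  "motion": [
    [[-29,-17,-2],[0,0,0],1],
    [[-28,-16,-3],[0,0,0],1],
    [[-29,-17,-2],[0,0,0],1],
    [[-29,-17,-2],[0,0,0],1],
    [[-29,-16,-3],[0,0,0],1],
    [[-28,-17,-2],[0,0,0],1],
    [[-29,-17,-2],[0,0,0],1],
    [[-29,-16,-2],[0,0,0],1]
  ],
  "force": 30
}}

```text
time: 1.72
position: [0.4009, 0.3987, 0.255]
tool_rot: [0.573, 3.089, 0.001]
ft_force: [-0.6, 0.9, 0.1]
grip_width: 0.475
```

Emit:
{"api": "arm_command", "payload": {
  "motion": [
    [[-30,-21,4],[0,0,6.1],1],
    [[-32,-17,4],[0,0,6.2],1],
    [[-34,-14,4],[0,0,6.1],1],
    [[-35,-10,4],[0,0,6.2],1],
    [[-36,-6,5],[0,0,6.1],1],
    [[-36,-3,4],[0,0,6.1],1],
    [[-37,2,4],[0,0,6.2],1],
    [[-36,5,4],[0,0,6.1],1]
  ]
}}

```text
time: 2.38
position: [0.5662, 0.1577, 0.2217]
tool_rot: [1.811, 2.567, 0.001]
ft_force: [0.6, -0.4, -0.4]
grip_width: 0.013
```

Emit:
{"api": "arm_command", "payload": {
  "motion": [
    [[-35,9,4],[0,0,6.2],1],
    [[-34,13,4],[0,0,6.1],1],
    [[-33,17,4],[0,0,6.1],1],
    [[-31,20,4],[0,0,6.2],1],
    [[0,0,0],[0,0,0],1]
  ]
}}

```text
time: 2.8
position: [0.6506, 0.0285, 0.2046]
tool_rot: [2.322, 2.107, -0.006]
ft_force: [-0.9, -1.8, 0.9]
grip_width: 0.004
```

Run:
```python
from h import *
print(ctrl.get_state())
w=[(bpt(.235,t)+[0,0,.014],down(-4.7),12) for t in (.42,.32,.22,.12,.04,-.015)]
plan(w,1.0)
im,d=optics.get_image('side');cv2.imwrite('pics/s1.png',cv2.resize(im[60:300,180:460],None,fx=2.5,fy=2.4))
```

```text
{'time': 2.8, 'joint_positions': array([-0.4667,  0.3596,  0.4868,  1.5094, -0.1638,  1.3136, -0.0619]), 'qd': array([-0.0429, -0.0481, -0.0636,  0.0381, -0.0092,  0.0422,  0.0485]), 'joint_torque': array([ -4.2285, -44.2492,   1.781 , -31.6281,  -1.0498,  -0.1386,
        -0.3785]), 'position': array([0.6506, 0.0285, 0.2046]), 'tool_rot': array([ 2.3221,  2.107 , -0.0061]), 'ft_force': array([-0.8702, -1.7793,  0.9328]), 'torque': array([-0.186 ,  0.1677,  0.0321]), 'grip_width': 0.004363587196260044}
from [0.6506 0.0285 0.2046] 2.8
[[[3.0,-1.0,8.0],[0.0,0.1,-0.3],1.0],[[4.0,-1.0,8.0],[0.1,0.2,-0.3],1.0],[[3.2,-1.6,7.8],[0.0,0.1,-0.3],1.0],[[0.0,5.0,11.0],[0.0,0.0,0.0],1.0],[[-0.1,4.7,10.5],[0.0,0.0,0.0],1.0],[[0.0,4.0,11.0],[0.0,0.0,0.0],1.0],[[0.0,3.4,11.3],[0.0,0.0,0.0],1.0],[[0.0,3.0,11.0],[0.0,0.0,0.0],1.0]]
[[[0.0,2.1,11.9],[0.0,0.0,0.0],1.0],[[0.0,1.0,9.0],[0.0,0.0,0.0],1.0],[[0.0,1.5,9.7],[0.0,0.0,0.0],1.0],[[0.0,0.0,6.0],[0.0,0.0,0.0],1.0],[[0.0,0.8,6.9],[0.0,0.0,0.0],1.0]]
end [0.6733 0.0367 0.0825] 13
```

View pics/s1.png

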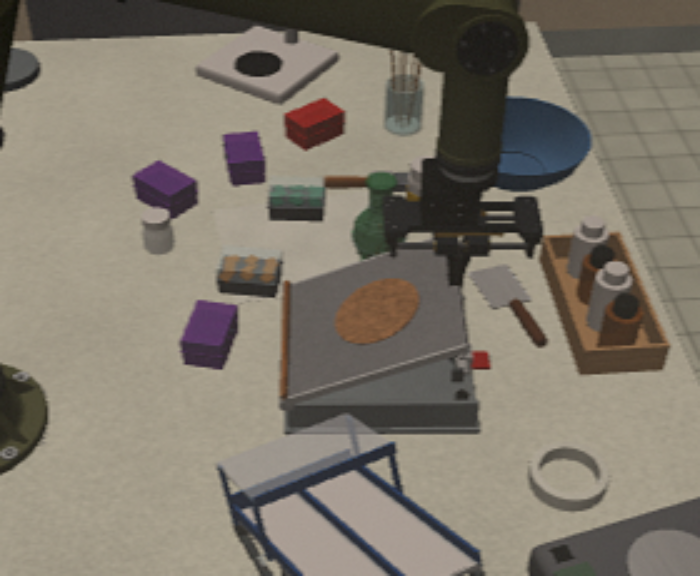

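Run:
```python
from h import *
s=ctrl.get_state();print(s['time'],s['position'],s['tool_rot'],s['qd'],s['ft_force'])
w=[(bpt(.235,t)+[0,0,.014],down(-4.7),12) for t in (.42,.32,.22,.12,.04,-.015)]
plan(w,1.0)
```

```text
2.85 [0.6493 0.0326 0.2049] [ 2.3178  2.1168 -0.0044] [-0.0462 -0.0321 -0.0688  0.02   -0.0291  0.0179  0.0134] [0.7054 0.3572 0.8934]
from [0.6493 0.0326 0.2049] 2.85
[[[2.0,-1.0,8.0],[0.0,0.1,-0.2],1.0],[[2.0,0.0,8.0],[0.0,0.0,-0.1],1.0],[[2.2,-0.9,8.1],[0.0,0.1,-0.2],1.0],[[0.0,5.0,11.0],[0.0,0.0,0.0],1.0],[[0.0,4.6,10.4],[0.0,0.0,0.0],1.0],[[0.0,4.0,11.0],[0.0,0.0,0.0],1.0],[[0.0,3.5,11.3],[0.0,0.0,0.0],1.0],[[0.0,3.0,11.0],[0.0,0.0,0.0],1.0]]
[[[0.0,2.1,12.0],[0.0,0.0,0.0],1.0],[[0.0,1.0,9.0],[0.0,0.0,0.0],1.0],[[0.0,1.5,9.6],[0.0,0.0,0.0],1.0],[[0.0,0.0,6.0],[0.0,0.0,0.0],1.0],[[0.0,0.8,7.0],[0.0,0.0,0.0],1.0]]
end [0.6734 0.0367 0.0824] 13
```

Emit:
{"api": "arm_command", "payload": {
  "motion": [
    [[0,0,8],[0,0,0],1],
    [[0,0,8],[0,0,0],1],
    [[0,0,9],[0,0,0],1],
    [[0,5,11],[0,0,0],1],
    [[0,4.6,10.4],[0,0,0],1],
    [[0,4,11],[0,0,0],1],
    [[0,3.5,11.3],[0,0,0],1],
    [[0,3,11],[0,0,0],1]
  ]
}}

```text
time: 3.52
position: [0.668, 0.0382, 0.1243]
tool_rot: [-2.308, -2.128, 0.001]
ft_force: [-4.5, 3.0, 5.9]
grip_width: 0.004
```

Emit:
{"api": "arm_command", "payload": {
  "motion": [
    [[0,2.1,12],[0,0,0],1],
    [[0,1,9],[0,0,0],1],
    [[0,1.5,9.6],[0,0,0],1],
    [[0,0,6],[0,0,0],1],
    [[0,0.8,7],[0,0,0],1],
    [[0,0,0],[0,0,0],1],
    [[0,0,0],[0,0,0],1]
  ]
}}

```text
time: 4.1
position: [0.6742, 0.037, 0.0829]
tool_rot: [-2.31, -2.128, -0.002]
ft_force: [-4.8, 2.9, 9.8]
grip_width: 0.004
```

Emit:
{"api": "arm_command", "payload": {
  "motion": [
    [[0,0,1.5],[0,0,0],1],
    [[0,0,1.5],[0,0,0],1],
    [[0,0,0],[0,0,0],1]
  ]
}}

```text
time: 4.35
position: [0.6742, 0.037, 0.0828]
tool_rot: [-2.31, -2.128, -0.003]
ft_force: [-10.4, 2.8, 23.7]
grip_width: 0.006
```

Emit:
{"api": "arm_command", "payload": {
  "motion": [
    [[0,0,2],[0,0,0],1],
    [[0,0,0],[0,0,0],1],
    [[0,0,-5],[0,0,0],1],
    [[0,0,-6],[0,0,0],1],
    [[0,0,-8],[0,0,0],1],
    [[0,0,-20],[0,0,0],1],
    [[0,0,-30],[0,0,0],1],
    [[0,0,-30],[0,0,0],0]
  ]
}}

```text
time: 5.02
position: [0.6733, 0.0349, 0.1752]
tool_rot: [2.312, 2.126, -0.005]
ft_force: [0.2, -0.1, -0.2]
grip_width: 0.029
```

Run:
```python
from h import *
s=ctrl.get_state();print(s['time'],s['position'],s['ft_force'])
im,d=optics.get_image('side');cv2.imwrite('pics/s2.png',cv2.resize(im[60:300,180:460],None,fx=2.5,fy=2.4))
C=cloud('side',d)
hsv=cv2.cvtColor(im,cv2.COLOR_BGR2HSV)
mk=(d>0)&(hsv[...,1]>100)&(hsv[...,0]<20)
q=C[mk];q=q[(abs(q[:,0]-.57)<.09)&(abs(q[:,1]-.045)<.08)&(q[:,2]>.05)];print('cork',len(q),np.median(q,0),q.std(0),cv2.minAreaRect((q[:,:2]*1000).astype(np.float32)))
p=C.reshape(-1,3);p=p[(d.ravel()>0)&(abs(p[:,0]-.57)<.1)&(abs(p[:,1]-.045)<.09)&(p[:,2]>.05)&(p[:,2]<.1)]
A=np.c_[p[:,:2],np.ones(len(p))];print(np.linalg.lstsq(A,p[:,2],rcond=None)[0],np.median(p[:,2]))
# flask
r=models.silhouettes('side','flask')
im2,d2=optics.get_image('scene');C2=cloud('scene',d2);r2=models.silhouettes('scene','flask')
cv2.imwrite('pics/sc2.png',cv2.resize(im2[120:310,210:430],None,fx=2.5,fy=2.3))
for CC,rr,dd in((C,r,d),(C2,r2,d2)):
    p=CC[rr[0]['pixels']&(dd>0)]
    for a,b,rad in((.115,.15,.017),(.153,.17,.023)):
        q=p[(p[:,2]>a)&(p[:,2]<b)];q=q[np.linalg.norm(q[:,:2]-[.59,.291],axis=1)<.04]
        from scipy.optimize import least_squares
        o=least_squares(lambda c:np.linalg.norm(q[:,:2]-c,axis=1)-rad,[.59,.29],loss='soft_l1',f_scale=.002)
        print(a,len(q),q[:,:2].mean(0),'circle',o.x)
    print('top',np.percentile(p[:,2],99),rr[0]['conf'])
```

```text
5.0167 [0.6733 0.0349 0.1752] [ 0.2062 -0.0759 -0.1719]
cork 693 [0.5728 0.044  0.0726] [0.0308 0.0301 0.022 ] ((575.2409057617188, 41.9144401550293), (122.1370849609375, 129.46859741210938), 26.684112548828125)
[ 0.0037 -0.0001  0.0691] 0.07120149085100591
0.115 72 [0.5876 0.2798] circle [0.5896 0.2929]
0.153 90 [0.5885 0.2885] circle [0.5913 0.294 ]
top 0.2647184567929246 0.91
0.115 89 [0.5983 0.3003] circle [0.5885 0.2908]
0.153 104 [0.5928 0.2966] circle [0.5809 0.2948]
top 0.16819667824049472 0.85
```

View pics/s2.png

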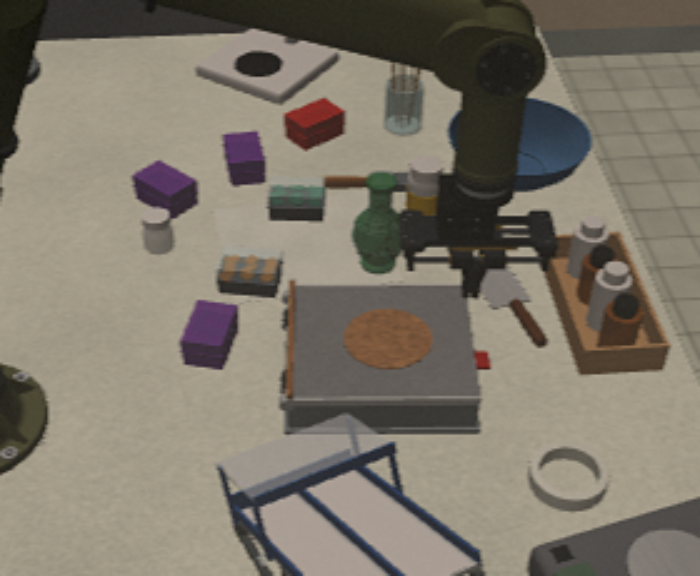

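View pics/sc2.png

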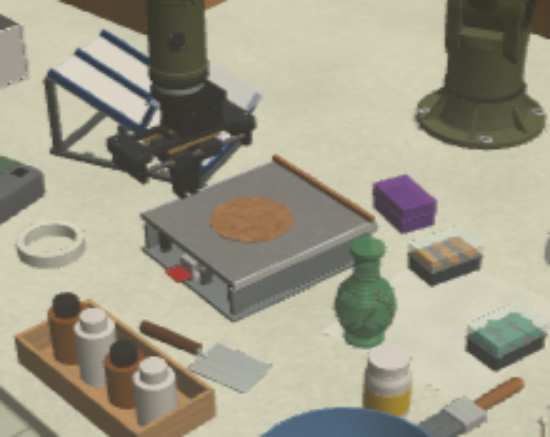

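Run:
```python
from h import *
plan([((.655,.10,.255),down(5)),((.589,.292,.25),down(26)),((.589,.292,.19),down(26),25),((.589,.292,.130),down(26),18)],0)
```

```text
from [0.6746 0.0352 0.1765] 5.2167
[[[21.0,-8.0,-26.0],[0.0,0.0,-3.3],0],[[21.0,-7.0,-26.0],[0.1,0.0,-3.2],0],[[22.2,-6.1,-26.6],[0.0,0.1,-3.3],0],[[33.0,-8.0,1.0],[0.0,0.0,-3.5],0],[[33.0,-6.0,1.0],[0.0,0.0,-3.5],0],[[34.0,-4.0,1.0],[0.0,0.0,-3.5],0],[[34.0,-2.0,0.0],[0.0,0.0,-3.5],0],[[33.0,0.0,1.0],[0.0,0.0,-3.5],0]]
[[[34.2,1.6,1.1],[0.0,0.0,-3.5],0],[[0.0,0.0,20.0],[0.0,0.0,0.0],0],[[0.0,0.0,20.0],[0.0,0.0,0.0],0],[[0.0,0.0,20.0],[0.0,0.0,0.0],0],[[0.0,0.0,15.0],[0.0,0.0,0.0],0],[[0.0,0.0,15.0],[0.0,0.0,0.0],0],[[0.0,0.0,15.0],[0.0,0.0,0.0],0],[[-0.1,0.0,15.0],[0.0,0.0,0.0],0]]
end [0.589 0.292 0.13 ] 16
```

Emit:
{"api": "arm_command", "payload": {
  "motion": [
    [[21,-8,-26],[0,0,-3.3],0],
    [[21,-7,-26],[0,0,-3.2],0],
    [[22,-6,-27],[0,0,-3.3],0],
    [[33,-8,1],[0,0,-3.5],0],
    [[33,-6,1],[0,0,-3.5],0],
    [[34,-4,1],[0,0,-3.5],0],
    [[34,-2,0],[0,0,-3.5],0],
    [[33,0,1],[0,0,-3.5],0]
  ]
}}

```text
time: 5.88
position: [0.5986, 0.2618, 0.249]
tool_rot: [-1.739, -2.615, 0.004]
ft_force: [1.5, -1.3, -1.0]
grip_width: 0.786
```

Emit:
{"api": "arm_command", "payload": {
  "motion": [
    [[34,2,1],[0,0,-3.5],0],
    [[0,0,0],[0,0,0],0],
    [[0,0,0],[0,0,0],0],
    [[0,0,0],[0,0,0],0]
  ]
}}

```text
time: 6.22
position: [0.5885, 0.2917, 0.2484]
tool_rot: [1.664, 2.665, -0.005]
ft_force: [0.4, 0.0, 0.4]
grip_width: 0.989
```

Run:
```python
from h import *
s=ctrl.get_state()
im,d=optics.get_image('wrist');cv2.imwrite('pics/w3.png',im)
print(s['grip_width'],down(26),R.from_rotvec(s['tool_rot']).as_matrix())
plan([((.589,.292,.19),down(26),25),((.589,.292,.130),down(26),18)],0)
```

```text
0.9886758542882806 [[-0.4384  0.8988  0.    ]
 [ 0.8988  0.4384  0.    ]
 [ 0.      0.     -1.    ]] [[-0.4389  0.8985 -0.0015]
 [ 0.8985  0.4389 -0.0027]
 [-0.0018 -0.0025 -1.    ]]
from [0.5891 0.2907 0.2489] 6.2667
[[[0.0,0.0,20.0],[0.0,0.0,0.0],0],[[1.0,0.0,19.0],[-0.1,0.1,0.0],0],[[0.3,0.6,19.9],[0.0,0.0,-0.1],0],[[0.0,0.0,15.0],[0.0,0.0,0.0],0],[[0.0,0.0,15.0],[0.0,0.0,0.0],0],[[0.0,0.0,15.0],[0.0,0.0,0.0],0],[[0.0,0.0,15.0],[0.0,0.0,0.0],0]]
end [0.589 0.292 0.13 ] 7
```

View pics/w3.png

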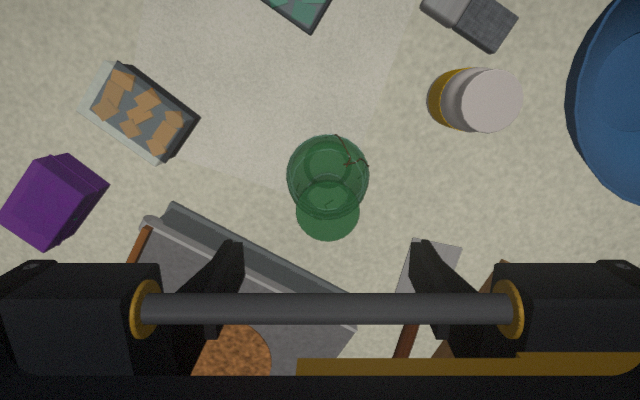

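Run:
```python
from h import *
s=ctrl.get_state();m,T=cam_pose('wrist',s);f=f_of(m)
for px in ((328,211),):
    r=T[:3,:3]@np.array([(px[0]-m['cx'])/f,(px[1]-m['cy'])/f,1]);k=(.165-T[2,3])/r[2];print(T[:3,3]+k*r)
```

```text
[0.5892 0.2929 0.165 ]
```

Matches (0.589, 0.292). Descend and grip.

Emit:
{"api": "arm_command", "payload": {
  "motion": [
    [[0,0,20],[0,0,0],0],
    [[0,0,20],[0,0,0],0],
    [[0,0,20],[0,0,0],0],
    [[0,0,15],[0,0,0],0],
    [[0,0,15],[0,0,0],0],
    [[0,0,15],[0,0,0],0],
    [[0,0,14],[0,0,0],0],
    [[0,0,0],[0,0,0],0]
  ]
}}

```text
time: 6.93
position: [0.5875, 0.2894, 0.1275]
tool_rot: [-1.667, -2.661, 0.009]
ft_force: [-0.7, -0.0, -1.2]
grip_width: 0.997
```

Emit:
{"api": "arm_command", "payload": {
  "motion": [
    [[0,0,0],[0,0,0],1],
    [[0,0,0],[0,0,0],1],
    [[0,0,0],[0,0,0],1],
    [[0,0,0],[0,0,0],1],
    [[0,0,0],[0,0,0],1],
    [[0,0,0],[0,0,0],1],
    [[0,0,0],[0,0,0],1]
  ],
  "force": 20
}}

```text
time: 7.52
position: [0.5886, 0.293, 0.1316]
tool_rot: [1.663, 2.665, 0.001]
ft_force: [-0.4, -0.2, -0.1]
grip_width: 0.558
```

Emit:
{"api": "arm_command", "payload": {
  "motion": [
    [[0,0,-5],[0,0,0],1],
    [[0,0,-15],[0,0,0],1],
    [[0,0,-20],[0,0,0],1],
    [[0,0,-20],[0,0,0],1],
    [[0,0,-20],[0,0,0],1],
    [[0,0,-20],[0,0,0],1],
    [[0,0,-15],[0,0,0],1],
    [[0,0,0],[0,0,0],1]
  ]
}}

```text
time: 8.18
position: [0.5898, 0.2934, 0.25]
tool_rot: [1.661, 2.663, 0.008]
ft_force: [0.5, 0.8, -2.6]
grip_width: 0.511
```

Run:
```python
from h import *
s=ctrl.get_state();print(s['grip_width'],s['ft_force'])
im,d=optics.get_image('side');cv2.imwrite('pics/s4.png',cv2.resize(im[60:300,180:460],None,fx=2.5,fy=2.4))
plan([((.573,.044,.245),down(4))],1,vmax=25)
```

```text
0.510961800444274 [ 0.4856  0.826  -2.6282]
from [0.5892 0.2931 0.2477] 8.2333
[[[-22.0,-12.0,0.0],[0.0,0.0,2.2],1],[[-22.0,-12.0,0.0],[0.0,0.0,2.2],1],[[-22.0,-11.0,1.0],[0.0,0.0,2.2],1],[[-23.0,-10.0,0.0],[0.1,0.0,2.2],1],[[-24.0,-8.0,0.0],[0.0,0.0,2.2],1],[[-23.0,-9.0,0.0],[0.0,0.0,2.3],1],[[-24.0,-7.0,1.0],[0.0,0.0,2.2],1],[[-24.0,-6.0,0.0],[0.0,0.0,2.2],1]]
[[[-25.0,-5.0,0.0],[0.0,0.0,2.2],1],[[-24.3,-4.3,0.4],[0.1,0.0,2.2],1]]
end [0.573 0.044 0.245] 10
```

View pics/s4.png

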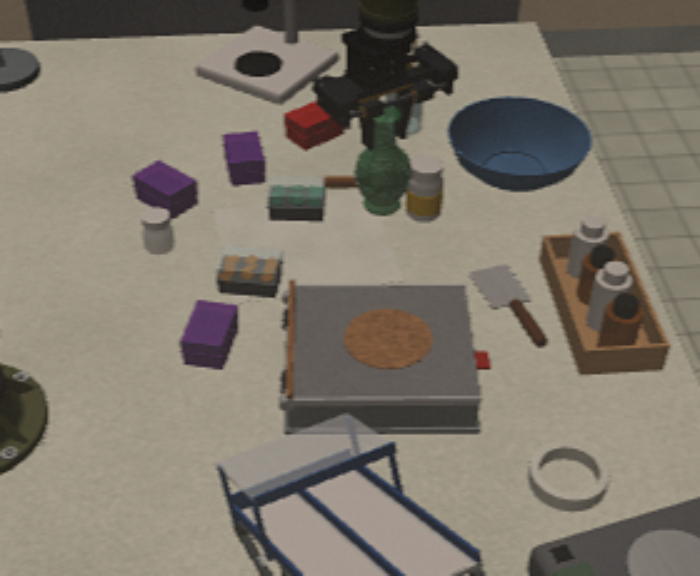

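Run:
```python
from h import *
s=ctrl.get_state();print(s['grip_width'],s['ft_force'],s['position'])
im,d=optics.get_image('side');a=cv2.resize(im[80:150,300:380],None,fx=5,fy=5)
im2,d2=optics.get_image('scene');b=cv2.resize(im2[170:270,320:400],(400,500))
a=cv2.copyMakeBorder(a,0,150,0,0,cv2.BORDER_CONSTANT)
cv2.imwrite('pics/z5.png',np.hstack([a,b]))
```

```text
0.5137457172351819 [-0.3999 -0.7463 -3.0586] [0.5892 0.2931 0.2477]
```

View pics/z5.png

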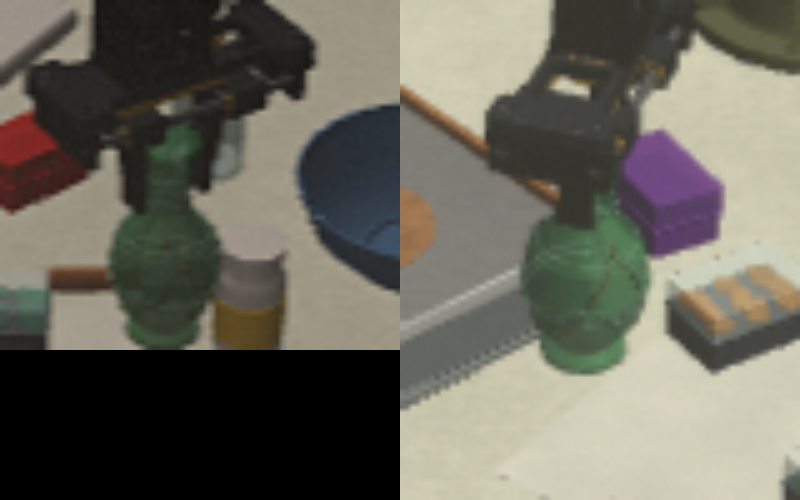

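Run:
```python
from h import *
t=np.linspace(0,2*np.pi,100)
for z in (.10,.105,.11,.115,.12,.125):
    P=np.c_[.5892+.028*np.cos(t),.2931+.028*np.sin(t),np.full(100,z)]
    a=proj('scene',P);b=proj('side',P);print(z,a[a[:,1].argmax()],b[b[:,1].argmax()])
```

```text
0.1 [356.8068 248.4519] [331.3636 153.2294]
0.105 [356.8537 247.2466] [331.4071 152.1599]
0.11 [356.9006 246.0372] [331.4508 151.0861]
0.115 [356.9478 244.8236] [331.4946 150.0078]
0.12 [356.9951 243.6058] [331.5387 148.9251]
0.125 [357.0426 242.3838] [331.5829 147.838 ]
```

Emit:
{"api": "arm_command", "payload": {
  "motion": [
    [[-12,-6,0],[0,0,1],1],
    [[-22,-12,0],[0,0,2.2],1],
    [[-22,-11,0],[0,0,2.2],1],
    [[-23,-11,0],[0,0,2.2],1],
    [[-24,-10,0],[0,0,2.2],1],
    [[-23,-9,0],[0,0,2.3],1],
    [[-24,-8,0],[0,0,2.2],1],
    [[-24,-7,0],[0,0,2.2],1]
  ]
}}

```text
time: 9.0
position: [0.5744, 0.1013, 0.2456]
tool_rot: [-2.032, -2.395, 0.001]
ft_force: [0.2, 0.2, -3.7]
grip_width: 0.512
```

Emit:
{"api": "arm_command", "payload": {
  "motion": [
    [[-22,-5,0],[0,0,2.2],1],
    [[-20,-4,0],[0,0,2],1],
    [[-12,-1,0],[0,0,1],1],
    [[-6,0,0],[0,0,0.5],1],
    [[0,0,0],[0,0,0],1],
    [[0,0,0],[0,0,0],1]
  ]
}}

```text
time: 9.5
position: [0.5732, 0.0441, 0.2462]
tool_rot: [-2.143, -2.296, -0.001]
ft_force: [-0.8, 1.0, -3.6]
grip_width: 0.51
```

Run:
```python
from h import *
im,d=optics.get_image('side');cv2.imwrite('pics/s6.png',cv2.resize(im[60:300,180:460],None,fx=2.5,fy=2.4))
s=ctrl.get_state();print(s['grip_width'],s['ft_force'],s['position'])
plan([((.573,.044,.210),down(4))],1,vmax=8)
```

```text
0.5102449578370435 [-0.6207  1.0203 -3.5086] [0.5732 0.045  0.2461]
from [0.5732 0.045  0.2461] 9.55
[[[0.0,0.0,7.0],[0.0,0.0,0.0],1],[[0.0,0.0,7.0],[0.0,0.0,0.0],1],[[-1.0,0.0,8.0],[0.0,0.0,0.0],1],[[0.0,0.0,7.0],[0.0,-0.1,0.0],1],[[0.0,-0.2,7.1],[0.0,0.0,0.0],1]]
end [0.573 0.044 0.21 ] 5
```

View pics/s6.png

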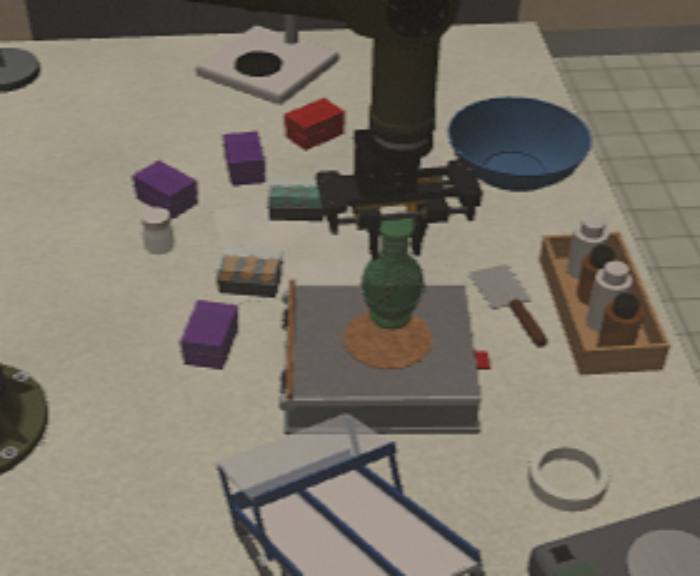

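Emit:
{"api": "arm_command", "payload": {
  "motion": [
    [[0,0,7],[0,0,0],1],
    [[0,0,8],[0,0,0],1],
    [[0,0,8],[0,0,0],1],
    [[0,0,7],[0,0,0],1],
    [[0,0,5],[0,0,0],1],
    [[0,0,2],[0,0,0],1],
    [[0,0,0],[0,0,0],1]
  ]
}}

```text
time: 10.13
position: [0.5726, 0.0428, 0.2084]
tool_rot: [-2.144, -2.295, 0.002]
ft_force: [-0.3, 0.1, -2.6]
grip_width: 0.508
```

Emit:
{"api": "arm_command", "payload": {
  "motion": [
    [[0,0,1],[0,0,0],1],
    [[0,0,1],[0,0,0],1],
    [[0,0,0],[0,0,0],1]
  ]
}}

```text
time: 10.38
position: [0.5732, 0.0429, 0.2075]
tool_rot: [2.145, 2.295, 0.001]
ft_force: [0.5, 0.4, -4.1]
grip_width: 0.512
```

Emit:
{"api": "arm_command", "payload": {
  "motion": [
    [[0,0,1],[0,0,0],1],
    [[0,0,1],[0,0,0],1],
    [[0,0,0],[0,0,0],1]
  ]
}}

```text
time: 10.63
position: [0.5737, 0.0427, 0.2066]
tool_rot: [2.144, 2.294, 0.003]
ft_force: [-1.7, -0.5, 3.5]
grip_width: 0.511
```

Emit:
{"api": "arm_command", "payload": {
  "motion": [
    [[0,0,1],[0,0,0],1],
    [[0,0,0],[0,0,0],1]
  ]
}}

```text
time: 10.8
position: [0.574, 0.0427, 0.2063]
tool_rot: [2.144, 2.294, 0.004]
ft_force: [-1.5, -0.8, 8.1]
grip_width: 0.509
```

Emit:
{"api": "arm_command", "payload": {
  "motion": [
    [[0,0,-1],[0,0,0],1],
    [[0,0,-0.5],[0,0,0],0.4],
    [[0,0,0],[0,0,0],0.3],
    [[0,0,0],[0,0,0],0],
    [[0,0,0],[0,0,0],0],
    [[0,0,0],[0,0,0],0],
    [[0,0,0],[0,0,0],0],
    [[0,0,0],[0,0,0],0]
  ]
}}

```text
time: 11.47
position: [0.573, 0.0429, 0.2056]
tool_rot: [-2.145, -2.295, 0.0]
ft_force: [0.6, 1.2, 0.3]
grip_width: 0.949
```

Run:
```python
from h import *
im,d=optics.get_image('side');cv2.imwrite('pics/s7.png',cv2.resize(im[60:300,180:460],None,fx=2.5,fy=2.4))
s=ctrl.get_state();print(s['grip_width'],s['ft_force'],s['position'])
```

```text
0.9652369844126529 [ 0.9329  0.4044 -0.0423] [0.573  0.0429 0.2057]
```

View pics/s7.png

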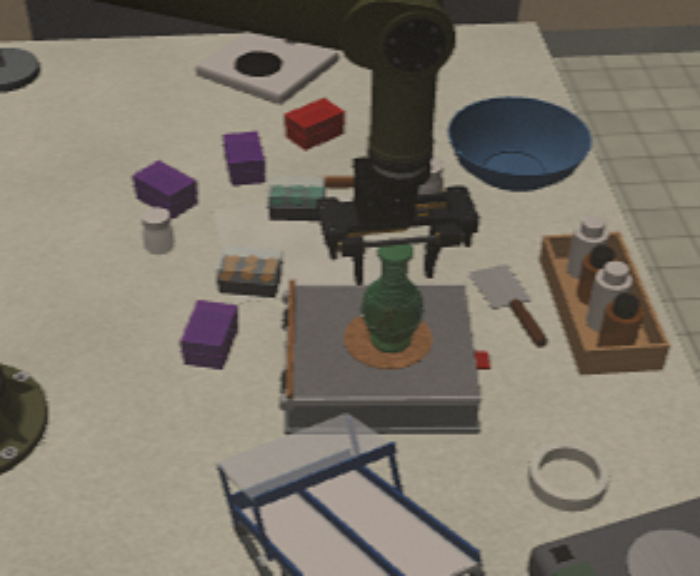

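Run:
```python
from h import *
plan([((.573,.0430,.285),None,30),((.4745,.4405,.22),down(83.5))],0)
```

```text
from [0.573  0.0429 0.2057] 11.5167
[[[0.0,0.0,-26.0],[0.0,0.0,0.0],0],[[0.0,0.0,-27.0],[0.0,0.0,0.0],0],[[0.1,0.0,-26.3],[0.0,0.0,0.0],0],[[34.0,-6.0,5.0],[0.0,0.0,-6.6],0],[[34.0,-2.0,6.0],[0.0,0.0,-6.7],0],[[34.0,2.0,5.0],[0.0,0.0,-6.6],0],[[33.0,6.0,6.0],[0.0,0.0,-6.6],0],[[33.0,9.0,5.0],[0.0,0.0,-6.7],0]]
[[[31.0,14.0,5.0],[0.0,0.0,-6.6],0],[[30.0,17.0,6.0],[0.0,0.0,-6.6],0],[[28.0,20.0,5.0],[0.0,0.0,-6.7],0],[[25.0,23.0,6.0],[0.0,0.0,-6.6],0],[[22.0,26.0,5.0],[0.0,0.0,-6.6],0],[[19.0,29.0,6.0],[0.0,0.0,-6.7],0],[[15.1,30.0,5.0],[0.0,0.0,-6.6],0]]
end [0.4745 0.4405 0.22  ] 15
```

Emit:
{"api": "arm_command", "payload": {
  "motion": [
    [[0,0,-26],[0,0,0],0],
    [[0,0,-27],[0,0,0],0],
    [[0,0,-30],[0,0,0],0],
    [[34,-6,2],[0,0,-6.6],0],
    [[34,-2,6],[0,0,-6.7],0],
    [[34,2,5],[0,0,-6.6],0],
    [[33,6,6],[0,0,-6.6],0],
    [[33,9,5],[0,0,-6.7],0]
  ]
}}

```text
time: 12.18
position: [0.5312, 0.2095, 0.2646]
tool_rot: [1.392, 2.816, 0.001]
ft_force: [0.3, 0.3, 0.2]
grip_width: 1.001
```

Emit:
{"api": "arm_command", "payload": {
  "motion": [
    [[31,14,6],[0,0,-6.6],0],
    [[30,17,6],[0,0,-6.6],0],
    [[28,20,6],[0,0,-6.7],0],
    [[25,23,6],[0,0,-6.6],0],
    [[22,26,6],[0,0,-6.6],0],
    [[19,29,6],[0,0,-6.7],0],
    [[15,30,5],[0,0,-6.6],0],
    [[0,0,0],[0,0,0],0]
  ]
}}

```text
time: 12.85
position: [0.4688, 0.4486, 0.2215]
tool_rot: [-0.155, -3.133, -0.005]
ft_force: [-0.6, 0.3, 0.1]
grip_width: 0.998
```

Emit:
{"api": "arm_command", "payload": {
  "motion": [
    [[0,0,0],[0,0,0],0],
    [[0,0,0],[0,0,0],0]
  ]
}}

```text
time: 13.02
position: [0.475, 0.4398, 0.2235]
tool_rot: [0.18, 3.136, -0.002]
ft_force: [1.4, -1.5, 0.9]
grip_width: 1.0
```

```bash
cat > wb.py <<'E'
from h import *
import sys
name,tag=sys.argv[1:3]
s=ctrl.get_state();im,d=optics.get_image('wrist')
r=models.silhouettes('wrist',name)
C=cloud('wrist',d,s);print(s['time'],s['position'],s['grip_width'])
for q in r[:3]:
    mk=q['pixels']&(d>0);p=C[mk];vv,uu=np.nonzero(q['pixels']);
    t=p[(p[:,2]>.042)&(p[:,2]<.06)]
    print(q['conf'],int(uu.mean()),int(vv.mean()),len(t),np.median(t,0),cv2.minAreaRect((t[:,:2]*1000).astype(np.float32)) if len(t)>5 else '')
    c=cv2.findContours(q['pixels'].astype(np.uint8),0,2)[0];cv2.drawContours(im,c,-1,(0,0,255),1)
cv2.imwrite(f'pics/{tag}.png',im)
E
python3 wb.py box_green w8
```

```text
13.0167 [0.475  0.4398 0.2235] 0.999860189315435
0.98 546 192 5609 [0.517  0.6583 0.0486] ((520.0380249023438, 660.4606323242188), (91.19464874267578, 60.182308197021484), 33.955291748046875)
0.95 452 74 7470 [0.3923 0.5631 0.0486] ((393.6361083984375, 563.5008544921875), (60.07310104370117, 90.2896957397461), 5.298336982727051)
0.81 19 69 311 [0.3519 0.1645 0.0443] ((343.2474060058594, 167.78958129882812), (4.333731651306152, 57.62104034423828), 71.39805603027344)
```

View pics/w8.png

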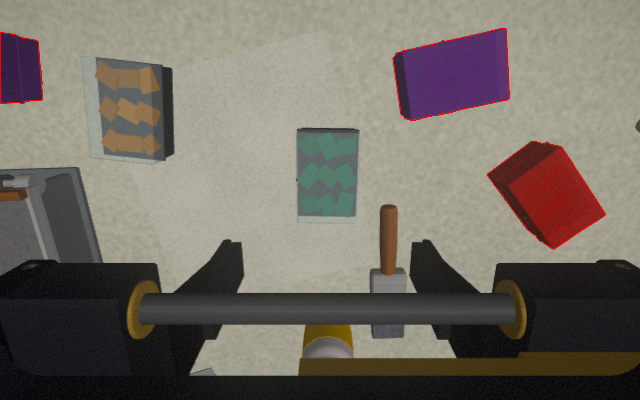

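Run:
```python
from h import *
s=ctrl.get_state();m,T=cam_pose('wrist',s);f=f_of(m)
im,d=optics.get_image('wrist');C=cloud('wrist',d,s);print(s['position'],s['tool_rot'])
reg=C[120:235,285:370].reshape(-1,3);t=reg[(reg[:,2]>.04)&(reg[:,2]<.06)]
print(len(t),np.median(t[:,2]),cv2.minAreaRect((t[:,:2]*1000).astype(np.float32)))
for px in ((297,132),(358,132),(297,222),(356,222)):
    r=T[:3,:3]@np.array([(px[0]-m['cx'])/f,(px[1]-m['cy'])/f,1]);k=(.05-T[2,3])/r[2];print(T[:3,3]+k*r)
```

```text
[0.4758 0.4388 0.2241] [ 0.1833  3.1353 -0.0006]
5706 0.04838428167073419 ((473.5935974121094, 440.7926940917969), (60.10386276245117, 89.71253204345703), 82.59161376953125)
[0.4268 0.4177 0.05  ]
[0.4333 0.473  0.05  ]
[0.514  0.4051 0.05  ]
[0.5209 0.4631 0.05  ]
```

Run:
```python
from h import *
plan([((.4736,.4408,.09),down(82.6),25),((.4736,.4408,.037),None,14)],0)
```

```text
from [0.4758 0.4388 0.2242] 13.1667
[[[0.0,0.0,22.0],[0.0,0.0,0.1],0],[[1.0,1.0,23.0],[0.0,0.0,0.1],0],[[0.0,0.0,22.0],[0.0,0.0,0.2],0],[[1.0,0.0,22.0],[0.0,0.0,0.1],0],[[0.0,0.0,23.0],[0.0,0.0,0.1],0],[[0.6,0.8,22.2],[0.0,0.1,0.1],0],[[0.0,0.0,13.0],[0.0,0.0,0.0],0],[[0.0,0.0,14.0],[0.0,0.0,0.0],0]]
[[[0.0,0.0,13.0],[0.0,0.0,0.0],0],[[0.0,0.0,13.0],[0.0,0.0,0.0],0]]
end [0.4736 0.4409 0.037 ] 10
```

Emit:
{"api": "arm_command", "payload": {
  "motion": [
    [[0,0,22],[0,0,0.1],0],
    [[1,1,23],[0,0,0.1],0],
    [[0,0,22],[0,0,0.2],0],
    [[1,0,22],[0,0,0.1],0],
    [[0,0,23],[0,0,0.1],0],
    [[0.5,1,22],[0,0,0.1],0],
    [[0,0,13],[0,0,0],0],
    [[0,0,14],[0,0,0],0]
  ]
}}

```text
time: 13.83
position: [0.473, 0.4418, 0.0623]
tool_rot: [0.2, 3.135, -0.0]
ft_force: [-0.1, 0.1, 1.1]
grip_width: 0.999
```

Emit:
{"api": "arm_command", "payload": {
  "motion": [
    [[0,0,13],[0,0,0],0],
    [[0,0,12],[0,0,0],0],
    [[0,0,0],[0,0,0],0],
    [[0,0,0],[0,0,0],0]
  ]
}}

```text
time: 14.17
position: [0.4722, 0.4425, 0.0374]
tool_rot: [-0.198, -3.135, 0.001]
ft_force: [-0.3, 0.4, -0.4]
grip_width: 0.996
```

Emit:
{"api": "arm_command", "payload": {
  "motion": [
    [[0,0,0],[0,0,0],1],
    [[0,0,0],[0,0,0],1],
    [[0,0,0],[0,0,0],1],
    [[0,0,0],[0,0,0],1],
    [[0,0,0],[0,0,0],1],
    [[0,0,0],[0,0,0],1],
    [[0,0,-20],[0,0,0],1],
    [[0,0,-35],[0,0,0],1]
  ],
  "force": 25
}}

```text
time: 14.83
position: [0.4693, 0.44, 0.0881]
tool_rot: [-0.197, -3.129, 0.012]
ft_force: [0.4, 0.5, -2.8]
grip_width: 0.692
```

```bash
cat >> h.py <<'E'
_p=np.radians(-67.5);UX=np.array([np.cos(_p),np.sin(_p),0]);UY=np.array([-UX[1],UX[0],0])
SX=UX*np.cos(np.radians(26))+np.array([0,0,np.sin(np.radians(26))]);SN=np.cross(SX,UY)
SO=np.array([.429,-.1813,.036])
def chp(x,y,z): return SO+SX*x+UY*y+SN*z
RCH=np.stack([np.cross(UY,-SN),UY,-SN],1)
E
python3 - <<'E'
from h import *
s=ctrl.get_state();print(s['grip_width'],s['ft_force'])
print(RCH,SN)
print(chp(.22,.04,.037),chp(.22,-.04,.037))
plan([((.49,.38,.27),down(70)),((.56,.1,.32),down(40)),(chp(.22,.04,.037+.07),RCH)],1)
E
```

```text
0.6920745558966745 [ 0.417   0.5418 -2.7661]
[[-0.344   0.9239  0.1678]
 [ 0.8304  0.3827 -0.405 ]
 [-0.4384  0.     -0.8988]] [-0.1678  0.405   0.8988]
[ 0.5354 -0.3337  0.1657] [ 0.4615 -0.3643  0.1657]
from [0.4693 0.44   0.0881] 14.8333
[[[-4.0,-10.0,-30.0],[-0.1,-0.1,2.1],1],[[-5.0,-9.0,-31.0],[-0.1,0.0,2.2],1],[[-6.0,-9.0,-30.0],[0.0,-0.1,2.1],1],[[-5.0,-10.0,-30.0],[-0.1,0.0,2.1],1],[[-6.0,-8.0,-30.0],[-0.1,-0.1,2.2],1],[[-6.6,-8.8,-30.7],[-0.1,0.0,2.1],1],[[-20.0,-30.0,-6.0],[0.0,0.0,3.7],1],[[-22.0,-28.0,-7.0],[0.0,0.0,3.8],1]]
[[[-24.0,-27.0,-6.0],[0.0,0.0,3.7],1],[[-26.0,-26.0,-6.0],[0.0,0.0,3.8],1],[[-27.0,-23.0,-6.0],[0.0,0.0,3.7],1],[[-29.0,-22.0,-7.0],[0.0,0.0,3.8],1],[[-30.0,-20.0,-6.0],[0.0,0.0,3.7],1],[[-31.3,-18.1,-6.0],[0.0,0.0,3.8],1],[[-26.0,-26.0,8.0],[0.4,-2.3,1.6],1],[[-27.0,-26.0,10.0],[0.3,-2.4,1.5],1]]
[[[-26.0,-24.0,11.0],[0.4,-2.3,1.6],1],[[-27.0,-24.0,12.0],[0.3,-2.4,1.6],1],[[-27.0,-23.0,13.0],[0.4,-2.3,1.5],1],[[-27.0,-22.0,15.0],[0.4,-2.4,1.6],1],[[-27.0,-22.0,15.0],[0.3,-2.3,1.5],1],[[-27.0,-20.0,17.0],[0.4,-2.4,1.6],1],[[-27.0,-20.0,19.0],[0.3,-2.3,1.6],1],[[-27.0,-19.0,19.0],[0.4,-2.4,1.5],1]]
[[[-25.8,-17.8,20.8],[0.4,-2.3,1.6],1]]
end [ 0.5237 -0.3053  0.2286] 25
```

Emit:
{"api": "arm_command", "payload": {
  "motion": [
    [[-4,-10,-30],[0,0,2.1],1],
    [[-5,-9,-31],[0,0,2.2],1],
    [[-6,-9,-30],[0,0,2.1],1],
    [[-5,-10,-30],[0,0,2.1],1],
    [[-6,-8,-30],[0,0,2.2],1],
    [[-7,-9,-31],[0,0,2.1],1],
    [[-20,-30,-6],[0,0,3.7],1],
    [[-22,-28,-7],[0,0,3.8],1]
  ]
}}

```text
time: 15.5
position: [0.5098, 0.3132, 0.2895]
tool_rot: [0.745, 3.05, 0.005]
ft_force: [0.7, -0.2, -3.4]
grip_width: 0.691
```

Emit:
{"api": "arm_command", "payload": {
  "motion": [
    [[-24,-27,-6],[0,0,3.7],1],
    [[-26,-26,-6],[0,0,3.8],1],
    [[-27,-23,-6],[0,0,3.7],1],
    [[-29,-22,-7],[0,0,3.8],1],
    [[-30,-20,-6],[0,0,3.7],1],
    [[-31,-18,-6],[0,0,3.8],1],
    [[-26,-26,8],[0.4,-2.3,1.6],1],
    [[-27,-26,10],[0.3,-2.4,1.5],1]
  ]
}}

```text
time: 16.17
position: [0.5565, 0.025, 0.3083]
tool_rot: [1.377, 2.743, -0.071]
ft_force: [0.3, 0.1, -2.5]
grip_width: 0.688
```

Run:
```python
from h import *
s=ctrl.get_state();print(s['grip_width'],s['ft_force'],s['joint_positions'])
plan([(chp(.225,.04,.037+.07),RCH)],1,vmax=34)
```

```text
0.6881854446279652 [ 0.3156  0.0707 -2.4864] [-0.5383  0.0628  0.418   1.6208  0.0532  1.4292  0.5123]
from [0.5565 0.025  0.3083] 16.1667
[[[-22.0,-20.0,9.0],[0.3,-1.9,1.3],1],[[-22.0,-20.0,10.0],[0.3,-1.9,1.2],1],[[-22.0,-19.0,11.0],[0.3,-1.9,1.3],1],[[-23.0,-19.0,12.0],[0.3,-1.9,1.2],1],[[-22.0,-18.0,12.0],[0.3,-1.9,1.3],1],[[-22.0,-18.0,13.0],[0.3,-1.9,1.3],1],[[-22.0,-17.0,14.0],[0.3,-1.9,1.2],1],[[-22.0,-17.0,15.0],[0.3,-1.9,1.3],1]]
[[[-22.0,-16.0,16.0],[0.3,-2.0,1.2],1],[[-22.0,-15.0,17.0],[0.3,-1.9,1.3],1],[[-21.3,-14.7,17.2],[0.3,-1.9,1.3],1]]
end [ 0.5254 -0.3095  0.2308] 11
```

Emit:
{"api": "arm_command", "payload": {
  "motion": [
    [[-22,-20,9],[0.3,-1.9,1.3],1],
    [[-22,-20,10],[0.3,-1.9,1.2],1],
    [[-22,-19,11],[0.3,-1.9,1.3],1],
    [[-23,-19,12],[0.3,-1.9,1.2],1],
    [[-22,-18,12],[0.3,-1.9,1.3],1],
    [[-22,-18,13],[0.3,-1.9,1.3],1],
    [[-22,-17,14],[0.3,-1.9,1.2],1],
    [[-22,-17,15],[0.3,-1.9,1.3],1]
  ]
}}

```text
time: 16.83
position: [0.5326, -0.2164, 0.251]
tool_rot: [1.491, 2.413, -0.28]
ft_force: [-0.0, -0.3, -2.9]
grip_width: 0.688
```

Emit:
{"api": "arm_command", "payload": {
  "motion": [
    [[-22,-16,16],[0.3,-2,1.2],1],
    [[-22,-15,17],[0.3,-1.9,1.3],1],
    [[-21,-15,17],[0.3,-1.9,1.3],1],
    [[0,0,0],[0,0,0],1],
    [[0,0,0],[0,0,0],1],
    [[0,0,0],[0,0,0],1]
  ]
}}

```text
time: 17.33
position: [0.5253, -0.3057, 0.2299]
tool_rot: [1.521, 2.286, -0.35]
ft_force: [0.1, 0.3, -1.5]
grip_width: 0.688
```

Run:
```python
from h import *
im,d=optics.get_image('side');cv2.imwrite('pics/s9.png',cv2.resize(im[160:380,200:480],None,fx=2.5,fy=2.5))
im,d=optics.get_image('wrist');cv2.imwrite('pics/w9.png',im)
s=ctrl.get_state();print(s['grip_width'],s['ft_force'],s['joint_positions'])
plan([(chp(.225,.04,.037+.07),RCH),(chp(.225,.04,.037+.006),RCH)],1,vmax=16)
```

```text
0.6842871528042056 [-0.1304  0.3983 -1.6122] [-0.328  -0.0019  0.6145  1.9057  0.4205  0.9829  0.4938]
from [ 0.5261 -0.3052  0.2304] 17.4333
[[[-3.5,-2.3,1.3],[0.1,-0.1,0.3],1],[[0.0,0.0,16.0],[0.0,0.0,0.0],1],[[0.0,0.0,16.0],[0.0,0.0,0.0],1],[[0.0,0.0,16.0],[0.0,0.0,0.0],1],[[0.0,0.0,16.0],[0.0,0.0,0.0],1]]
end [ 0.5361 -0.3354  0.1732] 5
```

View pics/s9.png

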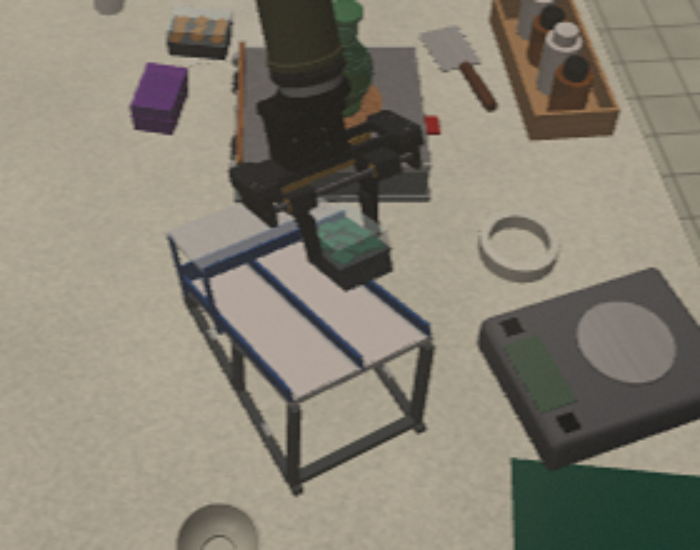

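View pics/w9.png

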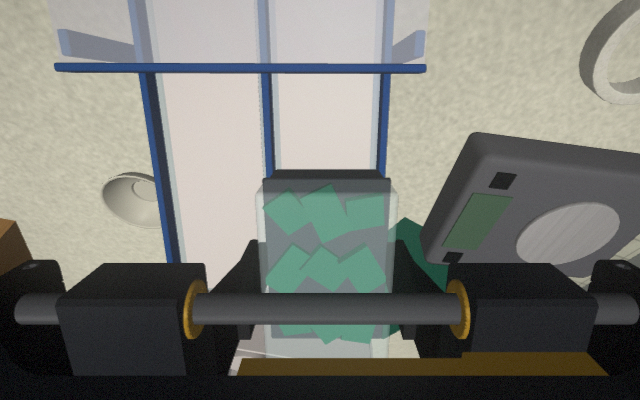

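Emit:
{"api": "arm_command", "payload": {
  "motion": [
    [[-3.5,-2,1],[0,0,0.3],1],
    [[0,0,16],[0,0,0],1],
    [[0,0,16],[0,0,0],1],
    [[0,0,16],[0,0,0],1],
    [[0,0,14],[0,0,0],1],
    [[0,0,3],[0,0,0],1],
    [[0,0,0],[0,0,0],1]
  ]
}}

```text
time: 18.02
position: [0.5352, -0.3368, 0.1716]
tool_rot: [1.527, 2.282, -0.352]
ft_force: [0.2, 0.5, -1.4]
grip_width: 0.687
```

Run:
```python
from h import *
im,d=optics.get_image('wrist');cv2.imwrite('pics/w10.png',im)
s=ctrl.get_state();print(s['grip_width'],s['ft_force'])
q=s['position']-SO;print('chute TCP',q@SX,q@UY,q@SN, R.from_matrix(RCH.T@R.from_rotvec(s['tool_rot']).as_matrix()).as_rotvec(degrees=True))
```

```text
0.6872379143427536 [ 0.4897  0.231  -0.8282]
chute TCP 0.22562390807195307 0.03919709403466135 0.041857663394146684 [0.0157 0.0888 0.0848]
```

View pics/w10.png

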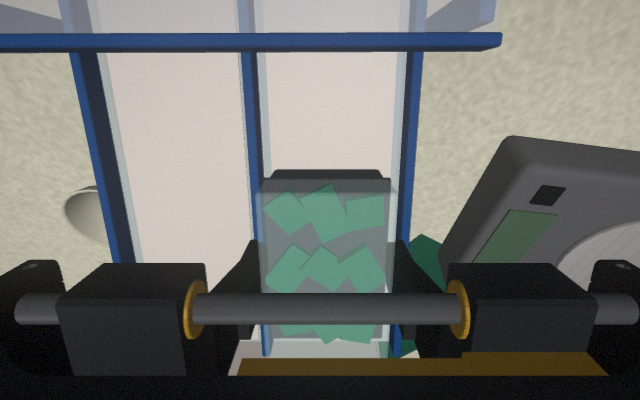

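Emit:
{"api": "arm_command", "payload": {
  "motion": [
    [[0,1.5,1.5],[0,0,0],1],
    [[0,0,1.5],[0,0,0],1],
    [[0,0,0],[0,0,0],1]
  ]
}}

```text
time: 18.32
position: [0.5381, -0.3373, 0.1702]
tool_rot: [1.526, 2.28, -0.349]
ft_force: [-0.2, 0.6, -1.0]
grip_width: 0.685
```

Emit:
{"api": "arm_command", "payload": {
  "motion": [
    [[0,0,1.5],[0,0,0],1],
    [[0,0,1],[0,0,0],1],
    [[0,0,0],[0,0,0],1]
  ]
}}

```text
time: 18.57
position: [0.5382, -0.3374, 0.1701]
tool_rot: [1.528, 2.281, -0.349]
ft_force: [-12.6, 13.0, 19.4]
grip_width: 0.689
```

Emit:
{"api": "arm_command", "payload": {
  "motion": [
    [[0,0,-2.5],[0,0,0],1],
    [[0,0,0],[0,0,0],0],
    [[0,0,0],[0,0,0],0],
    [[0,0,0],[0,0,0],0],
    [[0,0,0],[0,0,0],0],
    [[0,0,0],[0,0,0],0],
    [[0,0,-20],[0,0,0],0],
    [[0,0,-35],[0,0,0],0]
  ]
}}

```text
time: 19.23
position: [0.5255, -0.3159, 0.216]
tool_rot: [1.531, 2.284, -0.358]
ft_force: [0.2, 0.5, 0.5]
grip_width: 0.993
```

Emit:
{"api": "arm_command", "payload": {
  "motion": [
    [[0,0,-35],[0,0,0],0],
    [[0,0,-35],[0,0,0],0]
  ]
}}

```text
time: 19.4
position: [0.5158, -0.287, 0.283]
tool_rot: [1.528, 2.28, -0.352]
ft_force: [0.5, 0.3, 0.1]
grip_width: 0.999
```

Run:
```python
from h import *
im,d=optics.get_image('side');cv2.imwrite('pics/s11.png',cv2.resize(im[140:360,200:480],None,fx=2.5,fy=2.5))
im,d=optics.get_image('wrist');cv2.imwrite('pics/w11.png',im)
s=ctrl.get_state();print(s['time'],s['position'],s['grip_width'],s['ft_force'])
plan([((.56,.02,.32),down(40)),((.39,.2596,.22),down(78))],0)
```

```text
19.5 [ 0.5196 -0.2858  0.2879] 0.9999595589661461 [ 1.1098  0.8218 -0.2795]
from [ 0.5196 -0.2858  0.2879] 19.5
[[[25.0,17.0,-16.0],[-0.4,2.9,-1.9],0],[[25.0,18.0,-15.0],[-0.4,2.9,-1.9],0],[[26.0,20.0,-13.0],[-0.3,2.9,-1.9],0],[[25.0,20.0,-12.0],[-0.4,2.9,-2.0],0],[[25.0,21.0,-10.0],[-0.4,2.9,-1.9],0],[[26.0,21.0,-9.0],[-0.4,2.8,-1.9],0],[[24.0,23.0,-8.0],[-0.4,2.9,-1.9],0],[[24.0,24.0,-6.0],[-0.3,2.9,-1.9],0]]
[[[24.3,24.4,-5.4],[-0.4,2.9,-1.9],0],[[33.0,3.0,11.0],[0.0,0.0,-4.2],0],[[32.0,5.0,11.0],[0.0,0.0,-4.3],0],[[32.0,7.0,11.0],[0.0,0.0,-4.2],0],[[31.0,10.0,11.0],[0.0,0.0,-4.2],0],[[30.0,12.0,12.0],[0.0,0.0,-4.2],0],[[30.0,14.0,11.0],[0.0,0.0,-4.3],0],[[28.0,16.0,11.0],[0.0,0.0,-4.2],0]]
[[[27.0,18.0,11.0],[0.0,0.0,-4.2],0],[[25.4,20.7,10.9],[0.0,0.0,-4.2],0]]
end [0.39   0.2595 0.22  ] 18
```

View pics/s11.png

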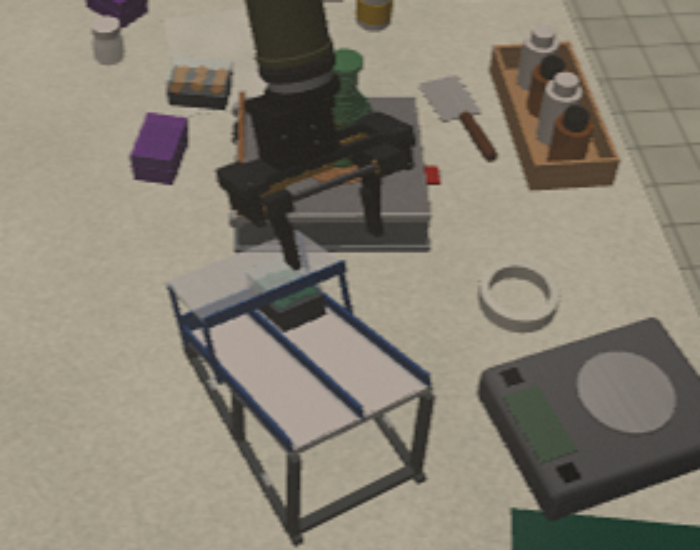

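View pics/w11.png

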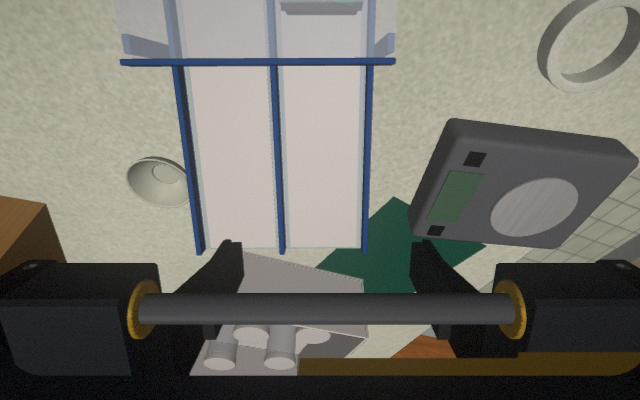

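Emit:
{"api": "arm_command", "payload": {
  "motion": [
    [[25,17,-16],[-0.4,2.9,-1.9],0],
    [[25,18,-15],[-0.4,2.9,-1.9],0],
    [[26,20,-13],[-0.3,2.9,-1.9],0],
    [[25,20,-12],[-0.4,2.9,-2],0],
    [[25,21,-10],[-0.4,2.9,-1.9],0],
    [[26,21,-9],[-0.4,2.8,-1.9],0],
    [[24,23,-8],[-0.4,2.9,-1.9],0],
    [[24,24,-6],[-0.3,2.9,-1.9],0]
  ]
}}

```text
time: 20.17
position: [0.5543, -0.0146, 0.3099]
tool_rot: [1.364, 2.794, -0.048]
ft_force: [0.1, -0.8, -0.4]
grip_width: 1.0
```

Emit:
{"api": "arm_command", "payload": {
  "motion": [
    [[24,24,-5],[-0.4,2.9,-1.9],0],
    [[33,3,11],[0,0,-4.2],0],
    [[32,5,11],[0,0,-4.3],0],
    [[32,7,11],[0,0,-4.2],0],
    [[31,10,11],[0,0,-4.2],0],
    [[30,12,12],[0,0,-4.2],0],
    [[30,14,11],[0,0,-4.3],0],
    [[28,16,11],[0,0,-4.2],0]
  ]
}}

```text
time: 20.83
position: [0.4247, 0.2057, 0.2357]
tool_rot: [-0.556, -3.082, 0.004]
ft_force: [0.1, 0.3, 0.5]
grip_width: 1.002
```

Emit:
{"api": "arm_command", "payload": {
  "motion": [
    [[27,18,11],[0,0,-4.2],0],
    [[25,21,11],[0,0,-4.2],0],
    [[0,0,0],[0,0,0],0],
    [[0,0,0],[0,0,0],0],
    [[0,0,0],[0,0,0],0]
  ]
}}

```text
time: 21.25
position: [0.3892, 0.2576, 0.2148]
tool_rot: [-0.335, -3.114, 0.003]
ft_force: [0.4, -0.5, -0.1]
grip_width: 1.001
```

```bash
cat > wc.py <<'E'
from h import *
s=ctrl.get_state();im,d=optics.get_image('wrist');C=cloud('wrist',d,s)
cv2.imwrite('pics/w12.png',im)
P=C.reshape(-1,3);c0=np.array([.39,.2596]);k=(d.ravel()>0)&(P[:,2]>.042)&(P[:,2]<.056)&(np.linalg.norm(P[:,:2]-c0,axis=1)<.062)
t=P[k];r=cv2.minAreaRect((t[:,:2]*1000).astype(np.float32));print(len(t),np.median(t,0),r)
c=np.array(r[0])/1000; a=r[2] if r[1][0]<r[1][1] else r[2]+90
a=(a)%180;print('y axis angle',a)
im,d=optics.get_image('side');cv2.imwrite('pics/s12.png',cv2.resize(im[140:360,200:480],None,fx=2.5,fy=2.5))
plan([((c[0],c[1],.09),down(a),25),((c[0],c[1],.037),None,14)],0)
E
python3 wc.py
```

```text
5943 [0.387  0.261  0.0484] ((390.05029296875, 260.69775390625), (60.12952423095703, 89.69625091552734), 77.24266815185547)
y axis angle 77.24266815185547
from [0.3898 0.2572 0.2153] 21.35
[[[0.0,1.0,21.0],[0.0,-0.1,0.1],0],[[0.0,0.0,21.0],[0.0,-0.1,0.0],0],[[0.0,1.0,21.0],[-0.1,-0.1,0.1],0],[[0.0,0.0,21.0],[0.0,0.0,0.0],0],[[0.0,1.0,20.0],[0.0,-0.1,0.1],0],[[-0.1,0.6,21.3],[0.0,-0.1,0.1],0],[[0.0,0.0,13.0],[0.0,0.0,0.0],0],[[0.0,0.0,13.0],[0.0,0.0,0.0],0]]
[[[0.0,0.0,14.0],[0.0,0.0,0.0],0],[[0.0,0.1,13.0],[0.0,0.0,0.0],0]]
end [0.39   0.2607 0.037 ] 10
```

View pics/w12.png

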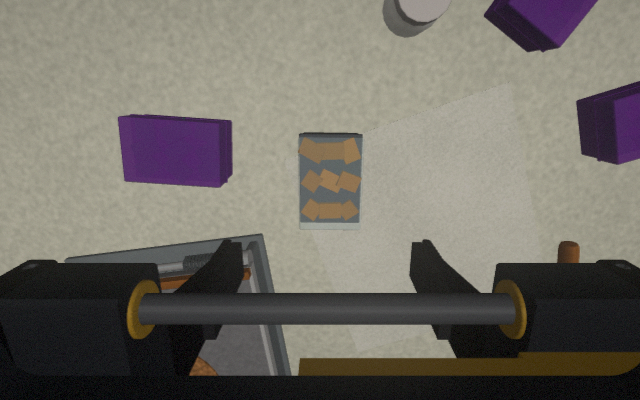

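View pics/s12.png

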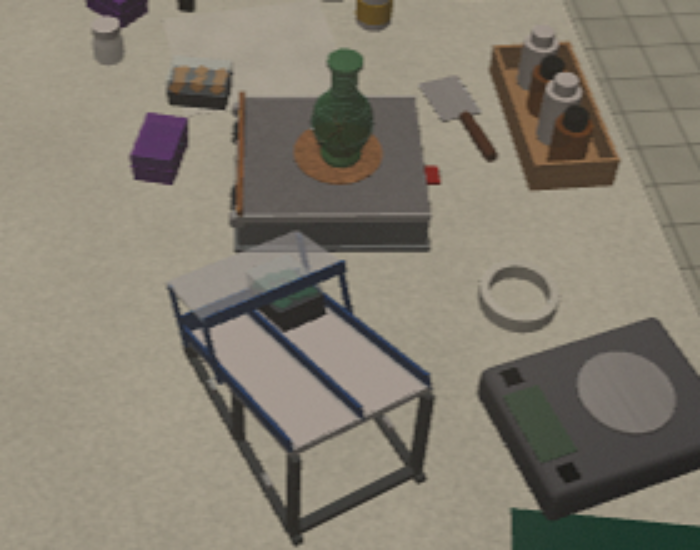

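Emit:
{"api": "arm_command", "payload": {
  "motion": [
    [[0,1,21],[0,0,0.1],0],
    [[0,0,21],[0,-0.1,0],0],
    [[0,1,21],[0,-0.1,0.1],0],
    [[0,0,21],[0,0,0],0],
    [[0,1,20],[0,-0.1,0.1],0],
    [[0,0.5,21],[0,0,0.1],0],
    [[0,0,13],[0,0,0],0],
    [[0,0,13],[0,0,0],0]
  ]
}}

```text
time: 22.02
position: [0.3892, 0.2603, 0.0633]
tool_rot: [-0.35, -3.118, 0.004]
ft_force: [0.1, 0.6, 0.6]
grip_width: 0.999
```

Emit:
{"api": "arm_command", "payload": {
  "motion": [
    [[0,0,14],[0,0,0],0],
    [[0,0,11],[0,0,0],0],
    [[0,0,0],[0,0,0],0],
    [[0,0,0],[0,0,0],0]
  ]
}}

```text
time: 22.35
position: [0.3885, 0.2609, 0.0389]
tool_rot: [-0.347, -3.117, 0.004]
ft_force: [-0.2, -0.0, -0.4]
grip_width: 0.996
```

Emit:
{"api": "arm_command", "payload": {
  "motion": [
    [[0,0,1.5],[0,0,0],1],
    [[0,0,0],[0,0,0],1],
    [[0,0,0],[0,0,0],1],
    [[0,0,0],[0,0,0],1],
    [[0,0,0],[0,0,0],1],
    [[0,0,0],[0,0,0],1],
    [[0,0,-20],[0,0,0],1],
    [[0,0,-35],[0,0,0],1]
  ]
}}

```text
time: 23.02
position: [0.3855, 0.2594, 0.0896]
tool_rot: [-0.344, -3.112, 0.013]
ft_force: [0.7, 0.6, -1.1]
grip_width: 0.691
```

Run:
```python
from h import *
s=ctrl.get_state();print(s['grip_width'],s['ft_force'])
plan([((.42,.235,.25),down(60)),((.55,.06,.325),down(40)),(chp(.225,-.04,.037+.07),RCH)],1,vmax=35)
```

```text
0.6905073977901833 [ 0.7418  0.5591 -1.0772]
from [0.3855 0.2594 0.0896] 23.0167
[[[-7.0,-4.0,-32.0],[-0.1,-0.1,3.5],1],[[-8.0,-3.0,-32.0],[-0.1,-0.1,3.5],1],[[-8.0,-2.0,-32.0],[-0.2,-0.1,3.4],1],[[-8.0,-2.0,-32.0],[-0.1,-0.1,3.5],1],[[-8.7,-1.3,-32.5],[-0.1,-0.1,3.5],1],[[-29.0,-12.0,-11.0],[0.0,0.0,2.9],1],[[-29.0,-11.0,-10.0],[0.0,0.0,2.8],1],[[-29.0,-10.0,-11.0],[0.0,0.0,2.9],1]]
[[[-31.0,-8.0,-11.0],[0.0,0.0,2.8],1],[[-30.0,-6.0,-10.0],[0.0,0.0,2.9],1],[[-31.0,-5.0,-11.0],[0.0,0.0,2.8],1],[[-30.8,-3.5,-10.8],[0.0,0.0,2.9],1],[[-19.0,-26.0,7.0],[0.3,-2.0,1.3],1],[[-19.0,-25.0,8.0],[0.3,-2.0,1.3],1],[[-19.0,-24.0,9.0],[0.3,-1.9,1.4],1],[[-20.0,-24.0,10.0],[0.3,-2.0,1.3],1]]
[[[-19.0,-24.0,10.0],[0.3,-2.0,1.3],1],[[-20.0,-23.0,11.0],[0.3,-2.0,1.3],1],[[-20.0,-23.0,13.0],[0.3,-2.0,1.3],1],[[-20.0,-22.0,12.0],[0.3,-2.0,1.4],1],[[-21.0,-21.0,14.0],[0.4,-1.9,1.3],1],[[-20.0,-21.0,15.0],[0.3,-2.0,1.3],1],[[-20.0,-21.0,15.0],[0.3,-2.0,1.3],1],[[-20.0,-20.0,16.0],[0.3,-2.0,1.4],1]]
[[[-19.8,-18.9,17.0],[0.3,-2.0,1.3],1]]
end [ 0.4515 -0.3401  0.2308] 25
```

Emit:
{"api": "arm_command", "payload": {
  "motion": [
    [[-7,-4,-33],[0,0,3.5],1],
    [[-8,-3,-34],[0,0,3.5],1],
    [[-8,-2,-34],[0,0,3.4],1],
    [[-8,-2,-34],[0,0,3.5],1],
    [[-9,-1,-34],[0,0,3.5],1],
    [[-29,-12,-11],[0,0,2.9],1],
    [[-29,-11,-10],[0,0,2.8],1],
    [[-29,-10,-11],[0,0,2.9],1]
  ]
}}

```text
time: 23.68
position: [0.4789, 0.1612, 0.2941]
tool_rot: [-1.039, -2.961, 0.004]
ft_force: [-0.1, 0.7, -1.6]
grip_width: 0.687
```

Emit:
{"api": "arm_command", "payload": {
  "motion": [
    [[-31,-8,-11],[0,0,2.8],1],
    [[-30,-6,-10],[0,0,2.9],1],
    [[-31,-5,-11],[0,0,2.8],1],
    [[-31,-4,-11],[0,0,2.9],1],
    [[-19,-26,7],[0.3,-2,1.3],1],
    [[-19,-25,8],[0.3,-2,1.3],1],
    [[-19,-24,9],[0.3,-1.9,1.4],1],
    [[-20,-24,10],[0.3,-2,1.3],1]
  ]
}}

```text
time: 24.35
position: [0.5228, -0.0632, 0.3064]
tool_rot: [1.406, 2.679, -0.124]
ft_force: [0.5, 0.6, -1.8]
grip_width: 0.692
```

Run:
```python
from h import *
s=ctrl.get_state();print(s['grip_width'],s['ft_force'],s['joint_positions'])
plan([(chp(.225,-.04,.037+.07),RCH)],1,vmax=34)
```

```text
0.6918719969790105 [ 0.5376  0.6311 -1.7975] [-0.5156 -0.0408  0.4888  1.7223  0.148   1.398   0.5564]
from [ 0.5228 -0.0632  0.3064] 24.35
[[[-19.0,-24.0,12.0],[0.3,-2.0,1.3],1],[[-20.0,-23.0,12.0],[0.2,-2.0,1.3],1],[[-20.0,-23.0,13.0],[0.3,-2.0,1.4],1],[[-19.0,-22.0,14.0],[0.3,-2.0,1.3],1],[[-20.0,-22.0,15.0],[0.3,-1.9,1.3],1],[[-20.0,-21.0,16.0],[0.2,-2.0,1.3],1],[[-19.0,-21.0,16.0],[0.3,-2.0,1.4],1],[[-20.0,-20.0,17.0],[0.3,-2.0,1.3],1]]
[[[-19.0,-19.6,18.3],[0.2,-2.0,1.3],1]]
end [ 0.4514 -0.3401  0.2307] 9
```

Emit:
{"api": "arm_command", "payload": {
  "motion": [
    [[-19,-24,12],[0.3,-2,1.3],1],
    [[-20,-23,12],[0.2,-2,1.3],1],
    [[-20,-23,13],[0.3,-2,1.4],1],
    [[-19,-22,14],[0.3,-2,1.3],1],
    [[-20,-22,15],[0.3,-1.9,1.3],1],
    [[-20,-21,16],[0.2,-2,1.3],1],
    [[-19,-21,16],[0.3,-2,1.4],1],
    [[-20,-20,17],[0.3,-2,1.3],1]
  ]
}}

```text
time: 25.02
position: [0.4592, -0.3091, 0.2392]
tool_rot: [1.515, 2.326, -0.327]
ft_force: [0.8, -0.5, -1.2]
grip_width: 0.689
```

Emit:
{"api": "arm_command", "payload": {
  "motion": [
    [[-19,-19,18],[0.2,-2,1.3],1],
    [[0,0,0],[0,0,0],1],
    [[0,0,0],[0,0,0],1],
    [[0,0,0],[0,0,0],1]
  ]
}}

```text
time: 25.35
position: [0.453, -0.3376, 0.2313]
tool_rot: [1.523, 2.283, -0.348]
ft_force: [0.3, -0.5, -0.9]
grip_width: 0.689
```

Run:
```python
from h import *
im,d=optics.get_image('wrist');cv2.imwrite('pics/w13.png',im)
s=ctrl.get_state();print(s['grip_width'],s['ft_force'])
plan([(chp(.225,-.0395,.037+.07),RCH),(chp(.225,-.0395,.037+.004),RCH)],1,vmax=17)
```

```text
0.6855794776305582 [-0.0069  0.0739 -1.5929]
from [ 0.4536 -0.3373  0.2316] 25.4
[[[-1.3,-2.6,1.5],[0.2,-0.1,0.1],1],[[0.0,0.0,17.0],[0.0,0.0,0.0],1],[[0.0,0.0,16.0],[0.0,0.0,0.0],1],[[0.0,0.0,17.0],[0.0,0.0,0.0],1],[[0.1,0.1,16.0],[0.0,0.0,0.0],1]]
end [ 0.463  -0.3666  0.1715] 5
```

View pics/w13.png

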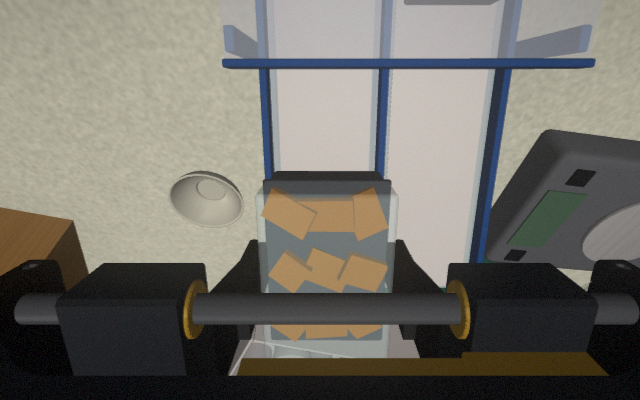

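Emit:
{"api": "arm_command", "payload": {
  "motion": [
    [[-1,-2,1.5],[0,0,0],1],
    [[0,0,17],[0,0,0],1],
    [[0,0,16],[0,0,0],1],
    [[0,0,16],[0,0,0],1],
    [[0,0,14],[0,0,0],1],
    [[0,0,2],[0,0,0],1],
    [[0,0,0],[0,0,0],1]
  ]
}}

```text
time: 25.98
position: [0.4625, -0.3663, 0.1715]
tool_rot: [1.522, 2.284, -0.351]
ft_force: [0.4, 0.5, -0.7]
grip_width: 0.686
```

Run:
```python
from h import *
im,d=optics.get_image('wrist');cv2.imwrite('pics/w14.png',im)
s=ctrl.get_state();print(s['grip_width'],s['ft_force'])
q=s['position']-SO;print('chute TCP',q@SX,q@UY,q@SN, R.from_matrix(RCH.T@R.from_rotvec(s['tool_rot']).as_matrix()).as_rotvec(degrees=True))
```

```text
0.6861892012599006 [-0.2482 -0.828  -1.5317]
chute TCP 0.2250765220262319 -0.0394377719385928 0.04184112333994267 [-0.0854  0.0585 -0.1062]
```

View pics/w14.png

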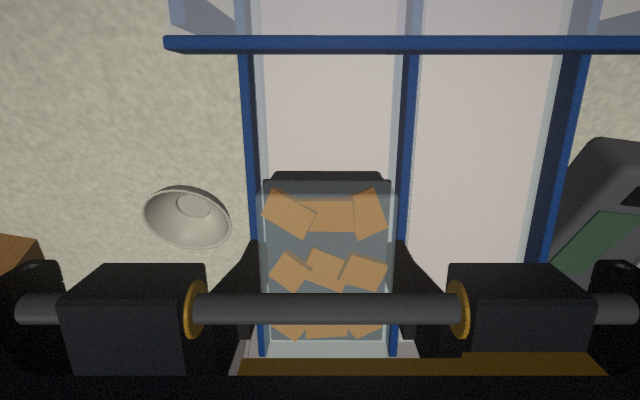

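Well centred. Last 3 mm, then release.

Emit:
{"api": "arm_command", "payload": {
  "motion": [
    [[0,0,1.5],[0,0,0],1],
    [[0,0,1.5],[0,0,0],1],
    [[0,0,0],[0,0,0],1]
  ]
}}

```text
time: 26.28
position: [0.4636, -0.3678, 0.1699]
tool_rot: [1.522, 2.281, -0.348]
ft_force: [0.1, -1.2, -0.8]
grip_width: 0.687
```

Emit:
{"api": "arm_command", "payload": {
  "motion": [
    [[0,0,0],[0,0,0],0],
    [[0,0,0],[0,0,0],0],
    [[0,0,0],[0,0,0],0],
    [[0,0,0],[0,0,0],0],
    [[0,0,0],[0,0,0],0],
    [[0,0,-20],[0,0,0],0],
    [[0,0,-35],[0,0,0],0],
    [[0,0,-35],[0,0,0],0]
  ]
}}

```text
time: 26.95
position: [0.4465, -0.3316, 0.2503]
tool_rot: [1.525, 2.283, -0.353]
ft_force: [1.2, 0.6, -0.1]
grip_width: 1.0
```

Emit:
{"api": "arm_command", "payload": {
  "motion": [
    [[0,0,-35],[0,0,0],0],
    [[0,0,-35],[0,0,0],0],
    [[0,0,-35],[0,0,0],0],
    [[0,0,0],[0,0,0],0],
    [[0,0,0],[0,0,0],0],
    [[0,0,0],[0,0,0],0]
  ]
}}

```text
time: 27.45
position: [0.4296, -0.29, 0.3442]
tool_rot: [1.524, 2.281, -0.35]
ft_force: [-0.2, 0.6, -1.2]
grip_width: 0.999
```

Run:
```python
from h import *
s=ctrl.get_state();print(s['time'],s['position'],s['grip_width'],s['ft_force'])
A={}
for n in('side','scene','wrist'):
    im,d=optics.get_image(n);A[n]=(im,d)
cv2.imwrite('pics/s15.png',cv2.resize(A['side'][0][140:360,200:480],None,fx=2.5,fy=2.5))
cv2.imwrite('pics/sc15.png',cv2.resize(A['scene'][0][110:300,210:430],None,fx=3,fy=3))
cv2.imwrite('pics/w15.png',A['wrist'][0])
for n in('side','scene'):
    C=cloud(n,A[n][1])
    for t in('box_green','box_amber','flask'):
        for q in models.silhouettes(n,t)[:3]:
            p=C[q['pixels']&(A[n][1]>0)]
            if len(p)<10: continue
            r=p-SO;c=np.stack([r@SX,r@UY,r@SN],1);print(n,t,round(q['conf'],2),'world',np.median(p,0),'chute lo/hi',np.percentile(c,[3,97],axis=0).ravel())
```

```text
27.45 [ 0.4296 -0.29    0.3442] 0.9991258251502502 [-0.1906  0.5563 -1.2358]
side box_green 0.84 world [0.5188 0.6466 0.0404] chute lo/hi [-0.6959  0.3593  0.2839 -0.6319  0.4521  0.3475]
side box_green 0.82 world [0.2651 0.4673 0.0434] chute lo/hi [-0.6392  0.0626  0.2512 -0.5637  0.1361  0.3241]
side box_green 0.63 world [ 0.4865 -0.2284  0.093 ] chute lo/hi [0.0473 0.0107 0.0017 0.1286 0.0668 0.0684]
side box_amber 0.57 world [ 0.4188 -0.2582  0.0933] chute lo/hi [ 0.0296 -0.0657  0.0035  0.0927 -0.007   0.0443]
side flask 0.58 world [0.5752 0.0222 0.1639] chute lo/hi [-0.1138  0.1836  0.0948 -0.0305  0.2513  0.2525]
scene box_green 0.97 world [0.5405 0.6699 0.0483] chute lo/hi [-0.7015  0.3694  0.2993 -0.6354  0.454   0.3513]
scene box_green 0.84 world [0.3431 0.1364 0.0449] chute lo/hi [-0.3359 -0.0213  0.1001 -0.2446  0.0737  0.1693]
scene box_green 0.78 world [ 0.5052 -0.1826  0.0848] chute lo/hi [0.0001 0.0509 0.0064 0.0825 0.0776 0.0531]
scene box_amber 0.51 world [ 0.5046 -0.185   0.0865] chute lo/hi [0.0001 0.0437 0.0095 0.0849 0.0768 0.0545]
scene flask 0.59 world [0.5882 0.0571 0.159 ] chute lo/hi [-0.1311  0.204   0.1018 -0.0403  0.2587  0.2521]
```

View pics/s15.png

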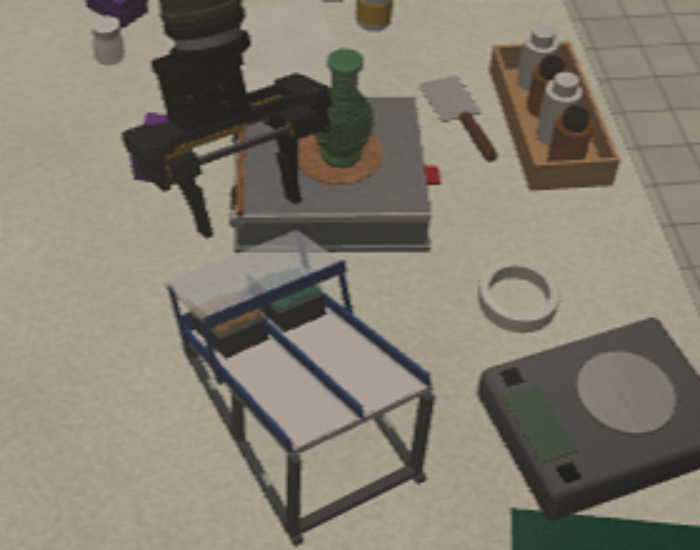

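View pics/sc15.png

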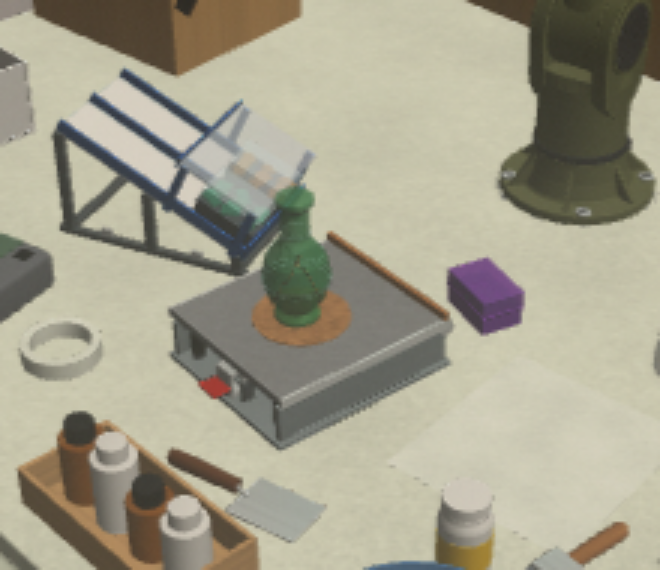

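View pics/w15.png

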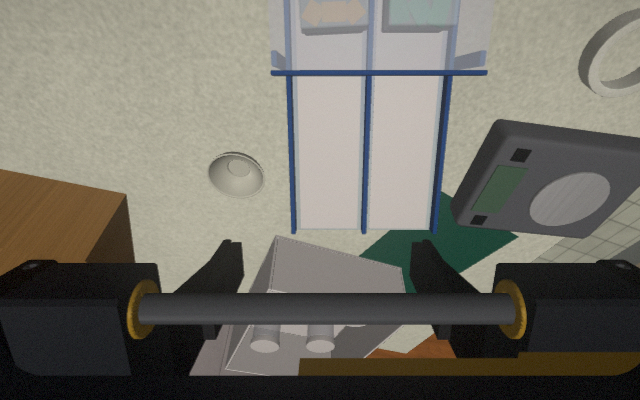

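Run:
```python
from h import *
s=ctrl.get_state();m,T=cam_pose('wrist',s);f=f_of(m)
im=cv2.imread('pics/w15.png');cv2.imwrite('pics/w15z.png',cv2.resize(im[0:90,260:500],None,fx=3.3,fy=3.3))
for px in ((302,34),(368,34),(388,32),(447,31),(368,73)):
    r=T[:3,:3]@np.array([(px[0]-m['cx'])/f,(px[1]-m['cy'])/f,1]);k=((SO-T[:3,3])@SN)/(r@SN);q=T[:3,3]+k*r-SO;print(px,q@SX,q@UY)
P=[chp(.09,y,0) for y in(-.07,-.01,.01,.07)];print(proj('wrist',np.array(P),s))
```

```text
(302, 34) 0.08794606794685725 -0.0645005495228692
(368, 34) 0.08790587970093836 0.0013616198397049487
(388, 32) 0.08607746936164114 0.02122467816336813
(447, 31) 0.0851353522167243 0.07993107528052372
(368, 73) 0.1245093448886793 0.0027086673079079237
[[296.5404  36.2508]
 [356.5596  36.2906]
 [376.5622  36.3039]
 [436.558   36.3437]]
```

View pics/w15z.png

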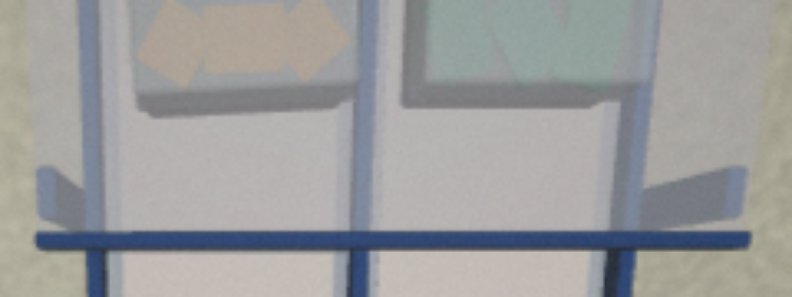

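```bash
python3 -c "
from h import *
s=ctrl.get_state();print(s['time'],abs(s['qd']).max());print(ctrl.close_job())"
```

```text
27.9 0.005610310653013308
the job is handed in; nothing more can be done
None
```

I completed all four parts of the task and handed the job in at 27.9 s. The hand-in gave no verdict.

- **Board:** I pressed the far edge down until it met the firm stop. After I let go it stayed level: the fitted slope was 0.004 and the top face was at about 71 mm against 72 mm nominal.
- **Flask:** I carried it by the rim, because the pads closed there (44 mm) rather than on the neck. I set it down on the cork with about 8 N and let go. The last pictures show it upright near the middle of the pad. I set it down at about (0.573, 0.043), against a pad centre measured at (0.573, 0.044).
- **Boxes:** I released green in the +y lane and amber in the -y lane, and both slid down under the hood. The wrist camera puts their rear edges at chute x of about 85 to 88 mm, against 90 nominal for a box on the stop. That fits both resting on it, given the roughly 2 mm calibration. Amber sits turned by about 2°.

The networks' height and extent figures for the boxes under the hood were muddled by the clear plastic and partial views, so I relied on the wrist picture instead. I did not measure the bystander objects at the end; those in view looked undisturbed in the pictures.

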